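Unfold the drip stand and load the cutlery tray

ROBOT

A 6-joint arm with a two-finger parallel gripper is mounted at the origin on a cart in front of the work surface, level with it; the furniture and walls round the work are solid. World frame = base frame: x ahead of the robot, y to its left, z up, the work surface at z = 0. Lengths are in mm, angles in rad, forces in N, time in s.
With the tool pointing down it reaches from about 350 to 775 mm from the base axis. Payload 7.3 kg.
Tool frame: the origin (TCP) lies at the very end of the fingers, on their centre line; the grasp point (between the pads) lies 19 mm behind it; z points along the fingers, x is the direction in which the jaws open and shut, and the axes are right-handed (so a half turn about z gives the same grasp; the last joint's range is limited). The gripper opens to 92 mm and grips with 3 to 60 N. Pads are 19 mm wide; open, the fingers measure 130 mm over their backs; the gripper's body (75 mm by 190 mm) begins 47 mm behind the grasp point.
Start: joints at [-1.399, 0.342, 1.524, -0, 1.275, -0.146], TCP at [164.074, -498.726, 191.141] pointing down, gripper open.
Joint ranges: [-2.53, 2.53], [-0.77, 2.02], [0.04, 2.7], [-1, 4.14], [0.28, 2.66], [-3.11, 3.11]. Speed limits (rad/s): [2.57, 2.57, 3.14, 3.14, 3.14, 3.14].

INTERFACE

Orientations are given as [roll, pitch, yaw] about the fixed x, y, z axes, in that order (R = Rz(yaw) Ry(pitch) Rx(roll)).
In Python, from plant import bot, capture, camera_params gives the robot as it stands.
- The arm moves only by the shell command python3 -m jog 'ROWS' [OPENING]. ROWS is a JSON object of lists of equal length, an entry for each row: "xyz": the shift along the world's x, y, z as a fraction of full scale, a list of three; "angular": the turn, a rotation vector about the world's x, y, z as a fraction of full scale, a list of three. In form: {"xyz": [[x, y, z], ...], "angular": [[wx, wy, wz], ...]}. A call has 1 to 10 rows; each row shifts and turns the pose as measured when the row begins; what a row does not reach is not made up. Full scale, the value 1, is 2 cm for a shift and 6 degrees for a turn. A row lasts 1/10 s, in which the tool goes at most 50 mm and 8.59 degrees, less where a joint would pass 70% of its speed; a pose out of reach is approached as far as the arm can. A call with a number of a shift or a turn outside -1 to 1 is refused whole. A call with a gripper value outside its range is refused whole. OPENING is the closure, from -1 (fully open) to 1 (shut), set as the call begins (- or left out, the last holds). The fingers move at their own pace and stop on an object; the grip force is fixed at half the most. Time passes only in rows, so rows that do not move let the fingers close. It gives the time, the measured TCP pose, the force and the opening at its end, in the units of the state.
- bot.get_obs(): the state, without advancing time (a new reading comes with each control period).
- capture(name): name is "side" or "top"; returns the picture (400x640x3 uint8, red, green, blue); there is no depth.
- camera_params(name): a dict with "fx", "fy", "cx", "cy" (pixels), "k1" (the pictures are not rectified: a ray, as slopes to the right and down, at radius r is drawn at 1 + k1 r^2 times it, then the intrinsics apply), "rvec" (rotation vector, rad) and "tvec" (3), from world to camera coordinates, as OpenCV has them. Camera axes: x right, y down, z forward; pixel columns grow to the right and rows downward; lengths in mm; the calibration is good to about 2 mm. A picture is of the moment at which its call begins. camera_params takes no time and is no camera call.
- bot.close_job(): hands the job in, once; it reports no verdict.
The state is a dict: "time": time; "joint_positions": joint angles; "dq": joint speeds; "tau": joint torques, N m; "tool_pos": TCP position; "tcp_rot": TCP orientation; "contact_force": force on the tool from outside, world axes, zero at the start; "moment": the same for the moment, N m; "grip_width": finger opening in mm.
Only numpy, scipy, OpenCV 4.12 (cv2) and the standard library are available. Lean on these libraries where they do the work, as an engineer would, in place of code of your own. Each camera call takes 0.05 s, during which the arm holds its last target.

TASK

Set up the draining place beside the sink: push both folded prop legs of the wooden drip stand out until they hit their stops, then set the empty dark grey tray squarely on the stand and its legs. Once it stands there, lay every fork, spoon, peeler and opener from the counter in the tray, lying down inside its walls, and leave the jars and the mug behind where they are.

Things in the scene. Friction and masses are not known exactly. Their poses are not given: they have to be found in the camera images.
- stand: Low wooden drip stand fixed to the counter: slatted top 115 mm deep, 272 mm wide, its top 35 mm above the counter. Origin: middle of the front edge (the edge toward the robot), on the counter; x points back, away from the robot, y to the left, z up.
- stand_seat (a point): Centre of where the tray belongs, at the height of the stand's top (35 mm up), 5 mm before the front edge; axes as the stand. The tray's back half lies on the slats, its front half on the two legs when they are at their stops; the pegs then stand just in front of the tray (about 15 mm clear).
- leg_left (a joint): Prop leg at the left end of the stand's front: wooden gate 118 mm long, 12 thick, 35 tall, on an upright pin 9 mm before the front edge, 126 mm left of its middle. 0 = folded along the front, tip to the right; grows as the tip swings out toward the robot, to a hard stop at 1.22 rad. Light friction (1 N at the peg), no spring: stays where left. Starts at 0 to 0.2.
- leg_right (a joint): Prop leg at the right end of the stand's front: wooden gate 118 mm long, 12 thick, 35 tall, on an upright pin 9 mm before the front edge, 126 mm right of its middle. 0 = folded along the front, tip to the left; grows as the tip swings out toward the robot, to a hard stop at 1.22 rad. Light friction (1 N at the peg), no spring: stays where left. Starts at 0 to 0.2.
- leg_left_peg (a point): Middle (half-way up) of the green upright peg on the left leg: 14 mm diameter, 22 mm tall, from 35 to 57 mm above the counter, 108 mm from the leg's pin; the leg reaches 11 mm past it. It stands above the top of the stand, so it can be pushed out from behind, from over the stand's top.
- leg_right_peg (a point): Middle (half-way up) of the green upright peg on the right leg: 14 mm diameter, 22 mm tall, from 35 to 57 mm above the counter, 108 mm from the leg's pin; the leg reaches 11 mm past it. It stands above the top of the stand, so it can be pushed out from behind, from over the stand's top.
- tray_floor (a point): Centre of the inner floor of the loose dark grey cutlery tray, about 0.35 kg, outside 168 mm (x) by 236 mm (y), floor 5 mm thick, walls 5 mm thick rising 22 mm above the inner floor. A carry bar along y over the middle parts it into two bays, each 74 mm wide in x between bar and wall, 226 mm long in y. Starts right of the stand.
- tray_bar (a point): Centre of the tray's carry bar: 10 mm thick (x), 100 mm long (y), 18 mm high, its top 57 mm above the inner floor, with free space under it between two posts 84 mm apart. The tray balances here; axes as the tray (y along the bar).
- fork_mid (a point): Steel fork, 196 x 27 x 13 mm, 0.04 kg. Its x axis runs along its length, z up; the origin is its centre, half-way up. Starts lying flat on the counter, its length roughly across the robot's view. May be absent. 
- spoon_mid (a point): Steel spoon, 191 x 38 x 13 mm, 0.045 kg. Its x axis runs along its length, z up; the origin is its centre, half-way up. Starts lying flat on the counter, its length roughly across the robot's view. May be absent. 
- spoon_two_mid (a point): A second, like steel spoon, 191 x 38 x 13 mm, 0.045 kg. Its x axis runs along its length, z up; the origin is its centre, half-way up. Starts lying flat on the counter, its length roughly across the robot's view. May be absent. 
- peeler_mid (a point): Peeler with a black handle, 170 x 25 x 17 mm, 0.08 kg. Its x axis runs along its length, z up; the origin is its centre, half-way up. Starts lying flat on the counter, its length roughly across the robot's view. May be absent. 
- opener_mid (a point): Bottle opener with a blue handle, 174 x 41 x 20 mm, 0.08 kg. Its x axis runs along its length, z up; the origin is its centre, half-way up. Starts lying flat on the counter, its length roughly across the robot's view. May be absent. 
- fork: The fork; origin at its underside.
- spoon: The spoon; origin at its underside.
- spoon_two: The second spoon; origin at its underside.
- peeler: The peeler; origin at its underside.
- opener: The opener; origin at its underside.
- tray: The tray; origin at the centre of its underside.
- jam_jar: Bystander: jar with a red lid, 65 mm wide, 97 mm tall, behind the work; origin at its underside.
- mug_cream: Bystander: two-coloured mug, 90 x 122 x 105 mm, behind the work; origin at its underside.
- honey_jar: Bystander: jar with a dark lid, 65 mm wide, 86 mm tall, behind the work; origin at its underside.

How it is judged (in metres and radians):
On the way, in this order (a step that is already met when the one before it is completed fails the run):
1. both prop legs are out against their stops (value of joint each of leg_left, leg_right above 1.16 rad), for 0.2 s.
2. the empty tray stands squarely on the stand and both legs (all of step 1 and x of tray_floor in the frame of stand_seat between -0.025 and 0.025 m and y of tray_floor in the frame of stand_seat between -0.02 and 0.02 m and z of tray_floor in the frame of stand_seat between 0 and 0.012 m and angle between the x axis of tray_floor and the x axis of stand_seat, either way round below 0.15 rad and angle between tray_floor's own z axis and vertical below 0.075 rad and horizontal distance between each of fork_mid, spoon_mid, peeler_mid, opener_mid, spoon_two_mid and tray_floor above 0.08 m and linear speed of tray below 0.03 m/s), for 0.2 s.
At the end, for the whole second after the job is handed in: Legs within 0.06 rad of their stops; tray level on stand and legs, centre within 25 mm (x) and 20 mm (y) of the seat, square within 0.15 rad; each utensil present lies in the tray, its length within 0.35 rad of level, centre within 80 mm (x), 50 mm (y), 75 mm (z) of the floor's centre; all at rest (all of step 1 and x of tray_floor in the frame of stand_seat between -0.025 and 0.025 m and y of tray_floor in the frame of stand_seat between -0.02 and 0.02 m and z of tray_floor in the frame of stand_seat between 0 and 0.012 m and angle between the x axis of tray_floor and the x axis of stand_seat, either way round below 0.15 rad and angle between tray_floor's own z axis and vertical below 0.075 rad and x of fork_mid in the frame of tray_floor between -0.08 and 0.08 m and y of fork_mid in the frame of tray_floor between -0.05 and 0.05 m and z of fork_mid in the frame of tray_floor between 0 and 0.075 m and angle between fork_mid's own x axis and vertical between 1.22 and 1.92 rad and linear speed of each of fork, spoon, peeler, opener, spoon_two, tray below 0.03 m/s and x of spoon_mid in the frame of tray_floor between -0.08 and 0.08 m and y of spoon_mid in the frame of tray_floor between -0.05 and 0.05 m and z of spoon_mid in the frame of tray_floor between 0 and 0.075 m and angle between spoon_mid's own x axis and vertical between 1.22 and 1.92 rad and x of peeler_mid in the frame of tray_floor between -0.08 and 0.08 m and y of peeler_mid in the frame of tray_floor between -0.05 and 0.05 m and z of peeler_mid in the frame of tray_floor between 0 and 0.075 m and angle between peeler_mid's own x axis and vertical between 1.22 and 1.92 rad and x of opener_mid in the frame of tray_floor between -0.08 and 0.08 m and y of opener_mid in the frame of tray_floor between -0.05 and 0.05 m and z of opener_mid in the frame of tray_floor between 0 and 0.075 m and angle between opener_mid's own x axis and vertical between 1.22 and 1.92 rad and x of spoon_two_mid in the frame of tray_floor between -0.08 and 0.08 m and y of spoon_two_mid in the frame of tray_floor between -0.05 and 0.05 m and z of spoon_two_mid in the frame of tray_floor between 0 and 0.075 m and angle between spoon_two_mid's own x axis and vertical between 1.22 and 1.92 rad); the robot touches nothing.
It fails at once if the jar with the red lid is moved or tipped (distance of jam_jar from where it was at the start of the episode above 0.03 m or angle between jam_jar's own z axis and vertical above 0.3 rad).
It fails at once if the mug is moved or tipped (distance of mug_cream from where it was at the start of the episode above 0.03 m or angle between mug_cream's own z axis and vertical above 0.3 rad).
It fails at once if the jar with the dark lid is moved or tipped (distance of honey_jar from where it was at the start of the episode above 0.03 m or angle between honey_jar's own z axis and vertical above 0.3 rad).
Of fork, spoon, peeler, opener, spoon_two only 3 to 5 are there at a start; the rules pass over those that are not, and their reading is None.
At some moment in a run one of fork, spoon, peeler, opener, spoon_two may be knocked a few centimetres aside while the robot is not near it.
Once in a run the grip may slacken for a moment while it holds something.
It also fails if it takes over 210 s, if anything falls off the work surface, if the arm or the gripper's body presses on something with over 40 N, if the wrist force passes 120 N, or if a joint passes its speed limit or range.

## Working session

There is one attempt and no reset: what is moved stays moved. The work goes in short steps, Python scripts to look and compute and a shell command to move; the robot and the scene stay as the last step left them, time stands still between calls to the robot, and variables do not carry over. Pictures are saved under pics/ and viewed, and the job is handed in when it is done.

```bash
ls; mkdir -p pics
cat > h.py <<'E'
import numpy as np, cv2
from plant import bot, capture, camera_params
def snap(cam,name):
    im=capture(cam); cv2.imwrite('pics/%s.png'%name, im[:,:,::-1]); return im
def ray(cam,u,v):
    p=camera_params(cam); x=(u-p['cx'])/p['fx']; y=(v-p['cy'])/p['fy']
    rd=np.hypot(x,y); r=rd
    for _ in range(50): r=rd/(1+p['k1']*r*r)
    s=r/rd if rd>0 else 1
    R=cv2.Rodrigues(np.array(p['rvec'],float))[0]; t=np.array(p['tvec'],float).ravel()
    return -R.T@t, R.T@np.array([x*s,y*s,1.])
def onz(cam,u,v,z):
    o,d=ray(cam,u,v); return o+d*(z-o[2])/d[2]
def proj(cam,P):
    p=camera_params(cam); R=cv2.Rodrigues(np.array(p['rvec'],float))[0]; t=np.array(p['tvec'],float).ravel()
    c=R@np.array(P,float)+t; x,y=c[0]/c[2],c[1]/c[2]; s=1+p['k1']*(x*x+y*y)
    return np.array([p['fx']*x*s+p['cx'],p['fy']*y*s+p['cy']])
def st():
    o=bot.get_obs(); print({k:np.round(o[k],3).tolist() for k in ['time','tool_pos','tcp_rot','contact_force','grip_width','joint_positions']})
E
python3 - <<'E'
from h import *
snap('top','t0'); snap('side','s0'); st()
for c in ['top','side']: print(camera_params(c), ray(c,320,200))
E
```

```text
pics
{'time': 0.1, 'tool_pos': [164.004, -498.304, 190.517], 'tcp_rot': [-3.141, 0.001, -1.253], 'contact_force': [0.03, 0.355, -0.448], 'grip_width': 91.687, 'joint_positions': [-1.399, 0.343, 1.525, 0.0, 1.275, -0.146]}
{'fx': 404.73919818511376, 'fy': 404.73919818511376, 'cx': 319.04931135940296, 'cy': 200.57722369387358, 'k1': -0.012174544672278877, 'rvec': array([ 2.16835295, -2.15549603,  0.06762644]), 'tvec': array([   1.93937519,  572.75746263, 1132.74719008])} (array([ 468.42858387,  -27.04228849, 1179.41275441]), array([ 0.09146125,  0.02561153, -0.99548302]))
{'fx': 455.28929533668594, 'fy': 455.28929533668594, 'cx': 318.77487619542944, 'cy': 203.09077451123235, 'k1': 0.03702186152829337, 'rvec': array([ 0.43255759, -2.39739702,  1.61838378]), 'tvec': array([ 541.26722237,  155.44713242, 1010.96080263])} (array([ 182.03990133, 1013.71427517,  527.65576286]), array([ 0.33648004, -0.86807306, -0.36508035]))
```

View pics/t0.png

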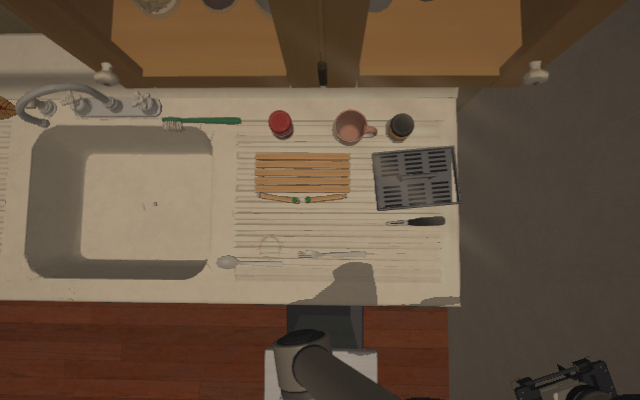

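View pics/s0.png

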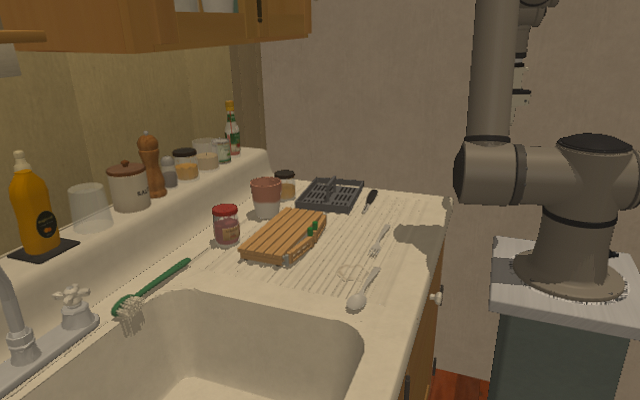

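The top view shows the stand at about (302,173), its pegs at (295,200) and (308,200), and the tray at (415,178). The peeler is at (416,221), the fork at (332,254) and the spoon at (250,262). I'll zoom in next.

Run:
```python
from h import *
im=cv2.imread('pics/t0.png')
cv2.imwrite('pics/t0z.png',cv2.resize(im[135:285,210:470],None,fx=3,fy=3,interpolation=cv2.INTER_CUBIC))
rgb=im[:,:,::-1].astype(int); R,G,B=rgb[...,0],rgb[...,1],rgb[...,2]
reg=np.zeros(R.shape,bool); reg[140:300,210:470]=1
def cc(m,name,z,mn=15):
    n,l,s,c=cv2.connectedComponentsWithStats((m&reg).astype(np.uint8))
    for i in range(1,n):
        if s[i,4]>=mn:
            ys,xs=np.where(l==i); r=cv2.minAreaRect(np.stack([xs,ys],1).astype(np.float32))
            print(name,s[i],np.round(c[i],1),np.round(onz('top',*c[i],z),1), [np.round(onz('top',*p,z)[:2],0).tolist() for p in cv2.boxPoints(r)])
cc((G>R+15)&(G>B+5),'green',57,8)
cc((R>B+45)&(R>110),'wood',35,40)
cc((R<110)&(abs(R-B)<40)&(G<110),'dark',27,60)
```

```text
green [306 197   4   5  16] [307.5 199. ] [574.2  36.7  57. ] [[580.0, 41.0], [580.0, 33.0], [569.0, 32.0], [569.0, 41.0]]
green [292 198   5   5  17] [294.2 199.8] [571.9  73.8  57. ] [[573.0, 81.0], [580.0, 75.0], [571.0, 66.0], [564.0, 73.0]]
wood [ 254  153   96   40 3255] [302.3 171.9] [654.1  53.6  35. ] [[596.0, 191.0], [709.0, 194.0], [709.0, -80.0], [597.0, -80.0]]
wood [260 194  33   8 138] [275.7 197.7] [579.6 128.6  35. ] [[579.0, 175.0], [592.0, 173.0], [579.0, 81.0], [566.0, 83.0]]
wood [310 194  34   9 154] [326.5 198. ] [579.5 -16.   35. ] [[581.0, 32.0], [592.0, -63.0], [578.0, -64.0], [567.0, 30.0]]
dark [339 140  21   6  70] [347.9 142.4] [741.9 -77.   27. ] [[749.0, -51.0], [749.0, -109.0], [734.0, -109.0], [734.0, -51.0]]
dark [ 372  140   98  160 6594] [428.1 189.7] [ 605.2 -305.1   27. ] [[749.0, -147.0], [750.0, -425.0], [300.0, -413.0], [298.0, -145.0]]
dark [407 216  38  10 309] [426.8 221. ] [ 516.  -300.1   27. ] [[530.0, -244.0], [530.0, -349.0], [505.0, -348.0], [504.0, -244.0]]
dark [ 305  263   72   37 1650] [350.4 283.6] [339.3 -84.3  27. ] [[395.0, 44.0], [397.0, -156.0], [298.0, -156.0], [295.0, 43.0]]
```

View pics/t0z.png

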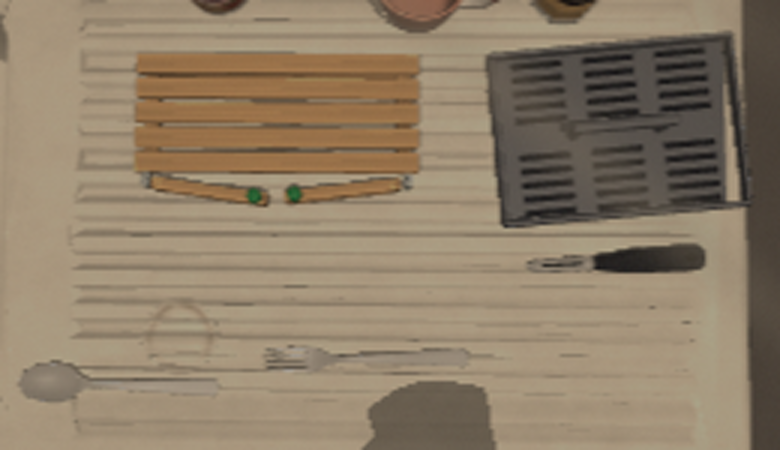

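Three utensils are present: spoon, fork and peeler. The stand's front edge is at x≈595 and its centre is at y≈55. I'm moving to just behind the right peg with the fingers shut.

```bash
A='{"xyz":[[0.72,0.88,0],[0.72,0.88,0],[0.72,0.88,0],[0.72,0.88,0],[0.72,0.88,0],[0.72,0.88,0],[0.72,0.88,0],[0.72,0.88,0],[0.72,0.88,0],[0.72,0.88,0]],"angular":[[0,0,0.4],[0,0,0.4],[0,0,0.4],[0,0,0.4],[0,0,0.4],[0,0,0.4],[0,0,0.4],[0,0,0.4],[0,0,0.4],[0,0,0.4]]}' 
python3 -m jog '{"xyz":[[0.72,0.88,0],[0.72,0.88,0],[0.72,0.88,0],[0.72,0.88,0],[0.72,0.88,0],[0.72,0.88,0],[0.72,0.88,0],[0.72,0.88,0],[0.72,0.88,0],[0.72,0.88,0]],"angular":[[0,0,0.4],[0,0,0.4],[0,0,0.4],[0,0,0.4],[0,0,0.4],[0,0,0.4],[0,0,0.4],[0,0,0.4],[0,0,0.4],[0,0,0.4]]}' 1
```

```text
time: 1.1
tool_pos: [309.7, -314.8, 186.5]
tcp_rot: [-3.14, 0.009, -0.823]
contact_force: [0.5, 0.3, 0.1]
grip_width: 16.6
```

```bash
python3 -m jog '{"xyz":[[0.72,0.88,0],[0.72,0.88,0],[0.72,0.88,0],[0.72,0.88,0],[0.72,0.88,0],[0.72,0.88,0],[0.72,0.88,0],[0.72,0.88,0],[0.72,0.88,0],[0.72,0.88,0]],"angular":[[0,0,0.4],[0,0,0.4],[0,0,0.4],[0,0,0.4],[0,0,0.4],[0,0,0.4],[0,0,0.4],[0,0,0.4],[0,0,0.4],[0,0,0.4]]}' 1
python3 -m jog '{"xyz":[[0.72,0.88,0],[0.72,0.88,0],[0.72,0.88,0],[0.72,0.88,0],[0.72,0.88,0],[0.72,0.88,0],[0.72,0.88,0],[0.72,0.88,0],[0.72,0.88,0],[0,0,0]],"angular":[[0,0,0.4],[0,0,0.4],[0,0,0.4],[0,0,0.4],[0,0,0.4],[0,0,0.4],[0,0,0.4],[0,0,0.4],[0,0,0.4],[0,0,0.4]]}'
```

```text
time: 2.1
tool_pos: [456.9, -129.0, 183.7]
tcp_rot: [-3.14, 0.017, -0.386]
contact_force: [0.2, -0.7, -0.0]
grip_width: 0.7
time: 3.1
tool_pos: [589.9, 39.7, 179.0]
tcp_rot: [-3.139, 0.025, 0.053]
contact_force: [0.9, -0.9, -0.9]
grip_width: 0.4
```

```bash
python3 -m jog '{"xyz":[[0.4,-0.2,-1],[0.4,-0.15,-1],[0,0,-1],[0,0,-1],[0,0,-1],[0,0,0]],"angular":[[0,-0.12,-0.25],[0,-0.12,-0.25],[0,0,0],[0,0,0],[0,0,0],[0,0,0]]}'
python3 - <<'E'
from h import *
snap('top','t1'); im=snap('side','s1')
a=cv2.imread('pics/s1.png')[170:330,220:460]; b=cv2.imread('pics/t1.png')[130:290,220:460]
cv2.imwrite('pics/c1.png',cv2.resize(np.vstack([a,b]),None,fx=1.8,fy=1.8))
st()
E
```

```text
time: 3.7
tool_pos: [605.3, 34.1, 73.0]
tcp_rot: [-3.14, 0.003, 0.003]
contact_force: [-0.3, 0.3, -0.5]
grip_width: 0.3
{'time': 3.8, 'tool_pos': [607.369, 34.018, 76.057], 'tcp_rot': [-3.14, -0.002, 0.003], 'contact_force': [0.28, 0.713, 1.02], 'grip_width': 0.359, 'joint_positions': [-0.071, 0.597, 1.44, 0.002, 1.103, -0.075]}
```

View pics/c1.png

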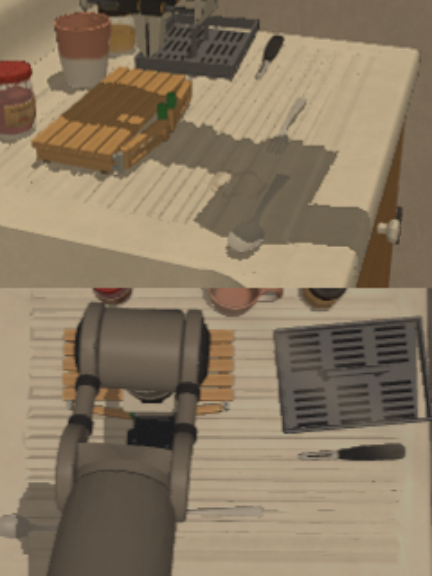

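```bash
python3 -m jog '{"xyz":[[0,0,-0.8],[0,0,-0.8],[0,0,0]],"angular":[[0,0,0],[0,0,0],[0,0,0]]}'
python3 - <<'E'
from h import *
snap('side','s2')
print(proj('side',[607,34,44]))
a=cv2.imread('pics/s2.png')[170:270,220:380]
cv2.imwrite('pics/c2.png',cv2.resize(a,None,fx=5,fy=5,interpolation=cv2.INTER_CUBIC))
st()
E
```

```text
time: 4.1
tool_pos: [610.5, 33.9, 48.2]
tcp_rot: [-3.14, -0.01, 0.003]
contact_force: [-0.3, 0.2, 0.4]
grip_width: 0.6
[303.95089581 223.85758241]
{'time': 4.15, 'tool_pos': [611.425, 33.821, 49.448], 'tcp_rot': [-3.141, -0.012, 0.003], 'contact_force': [0.225, -1.077, 1.814], 'grip_width': 0.713, 'joint_positions': [-0.071, 0.628, 1.465, 0.002, 1.037, -0.075]}
```

View pics/c2.png

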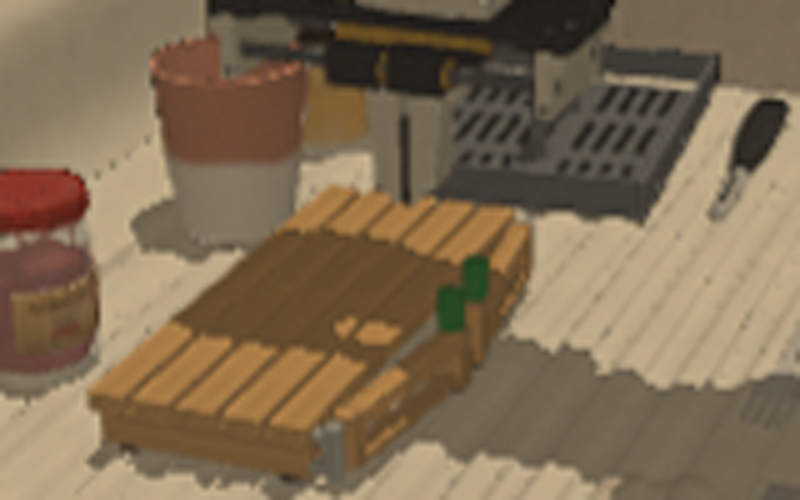

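Run:
```python
from h import *
for P in [(595,191,35),(710,191,35),(595,-80,35),(710,-80,35),(572,74,57),(574,37,57),(611,34,49),(611,34,80)]: print(P,proj('side',P),(proj('side',P)-[220,170])*5)
```

```text
(595, 191, 35) [282.16167852 255.25107045] [310.8083926  426.25535227]
(710, 191, 35) [237.84467044 247.50888757] [ 89.22335221 387.54443784]
(595, -80, 35) [323.84318337 211.38614361] [519.21591686 206.93071803]
(710, -80, 35) [286.3039645  206.31190086] [331.5198225  181.55950428]
(572, 74, 57) [310.6469512  227.33561766] [453.23475601 286.67808831]
(574, 37, 57) [315.38629792 221.41010315] [476.93148961 257.05051576]
(611, 34, 49) [302.46314406 221.872211  ] [412.3157203  259.36105498]
(611, 34, 80) [302.12342441 210.74655066] [410.61712207 203.73275331]
```

Run:
```python
from h import *
a=cv2.imread('pics/s2.png')[180:245,270:340]
cv2.imwrite('pics/c3.png',cv2.resize(a,None,fx=9,fy=9,interpolation=cv2.INTER_NEAREST))
```

```text
(no output)
```

View pics/c3.png

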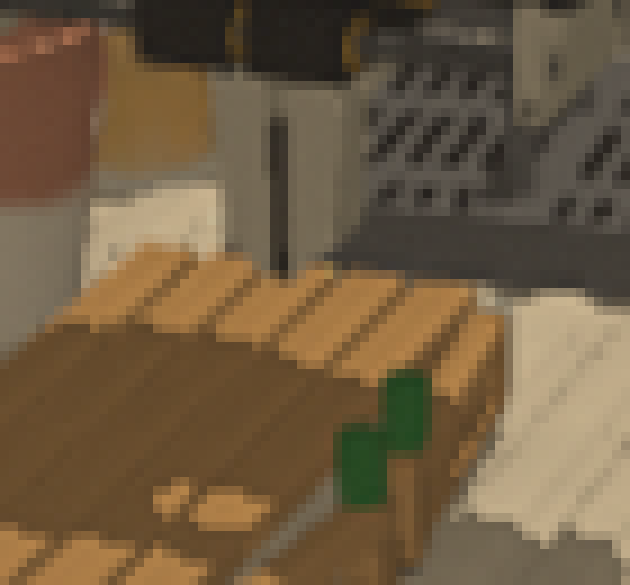

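Run:
```python
from h import *
print(proj('side',(607.4,34,76)), proj('top',(607.4,34,76)))
a=cv2.imread('pics/s1.png')[150:230,250:350]
b=cv2.imread('pics/t1.png')[130:230,250:370]
cv2.imwrite('pics/c4.png',cv2.resize(a,None,fx=8,fy=7,interpolation=cv2.INTER_NEAREST))
cv2.imwrite('pics/c5.png',cv2.resize(b,None,fx=6,fy=6,interpolation=cv2.INTER_NEAREST))
```

```text
[303.47061475 212.37445826] [308.22204582 186.3283908 ]
```

View pics/c4.png

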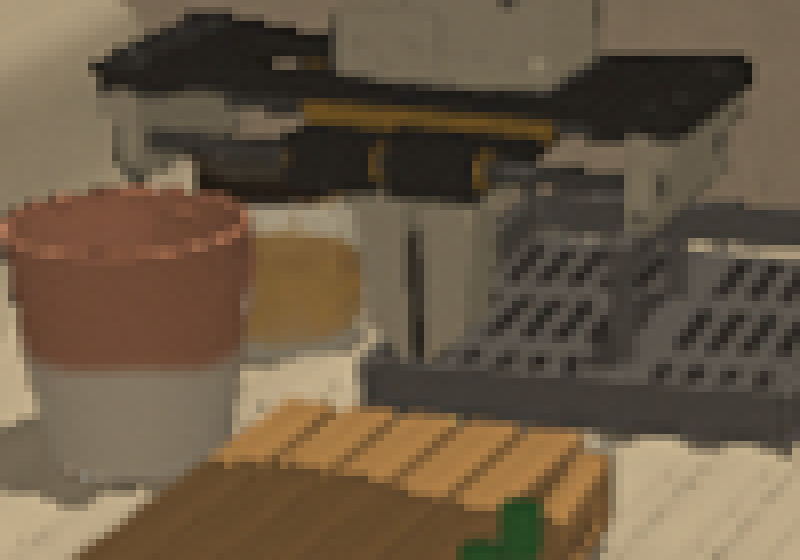

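View pics/c5.png

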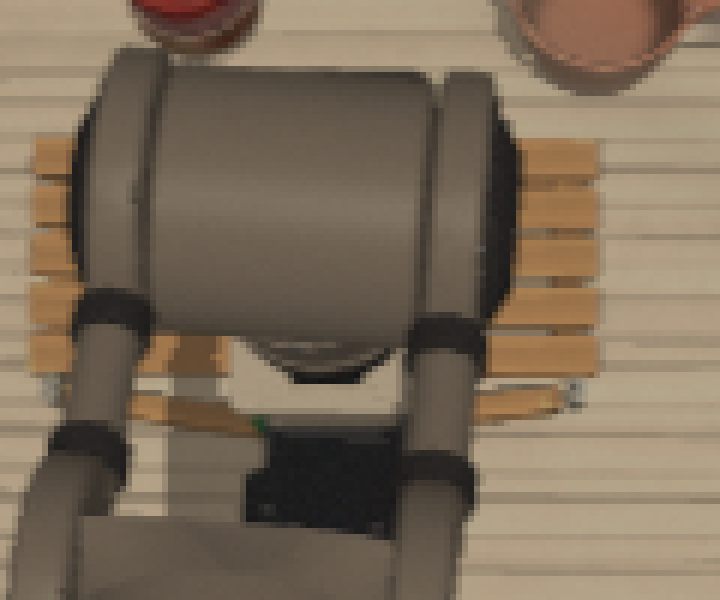

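The fingertip appears about 30 mm higher than the reported TCP: it is at pixel (302,210), where (302,222) was predicted. I'll go down in small steps and see where contact comes.

```bash
python3 -m jog '{"xyz":[[0,0,-0.3],[0,0,-0.2],[0,0,0]],"angular":[[0,0.1,0],[0,0,0],[0,0,0]]}'
python3 -m jog '{"xyz":[[0,0,-0.15],[0,0,0]],"angular":[[0,0,0],[0,0,0]]}'
python3 -m jog '{"xyz":[[0,0,-0.15],[0,0,0]],"angular":[[0,0,0],[0,0,0]]}'
```

```text
time: 4.45
tool_pos: [613.7, 33.7, 42.5]
tcp_rot: [-3.141, -0.007, 0.003]
contact_force: [-0.3, 0.5, 0.9]
grip_width: 0.8
time: 4.65
tool_pos: [614.1, 33.7, 39.9]
tcp_rot: [-3.141, -0.008, 0.003]
contact_force: [0.5, 0.0, 0.3]
grip_width: 0.3
time: 4.85
tool_pos: [614.1, 33.7, 36.8]
tcp_rot: [-3.141, -0.008, 0.003]
contact_force: [0.4, 0.8, -0.3]
grip_width: 0.5
```

```bash
python3 -m jog '{"xyz":[[0,0,-0.15],[0,0,0]],"angular":[[0,0,0],[0,0,0]]}'
python3 -m jog '{"xyz":[[0,0,-0.1],[0,0,0]],"angular":[[0,0,0],[0,0,0]]}'
python3 - <<'E'
from h import *
snap('side','s3')
a=cv2.imread('pics/s3.png')[170:270,240:380]
cv2.imwrite('pics/c6.png',cv2.resize(a,None,fx=5,fy=5,interpolation=cv2.INTER_CUBIC))
st()
E
```

```text
time: 5.05
tool_pos: [614.0, 33.7, 33.5]
tcp_rot: [-3.141, -0.008, 0.003]
contact_force: [0.8, 0.7, -0.6]
grip_width: 0.5
time: 5.25
tool_pos: [614.0, 33.7, 31.2]
tcp_rot: [-3.141, -0.008, 0.003]
contact_force: [0.2, -0.2, 0.2]
grip_width: 0.2
{'time': 5.3, 'tool_pos': [614.165, 33.703, 31.453], 'tcp_rot': [-3.141, -0.008, 0.003], 'contact_force': [0.055, 0.286, -0.627], 'grip_width': 0.489, 'joint_positions': [-0.07, 0.656, 1.468, 0.001, 1.01, -0.074]}
```

View pics/c6.png

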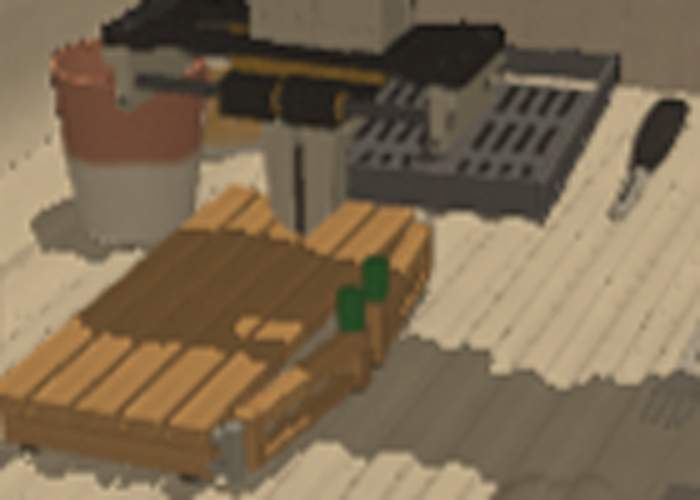

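Run:
```python
from h import *
print(proj('top',(164,-498,190)),proj('top',(164,-498,256)),proj('side',(164,-498,190)))
for z in (31,35,60): print(onz('side',300.4,216.4,z))
snap('top','t3')
b=cv2.imread('pics/t3.png')[130:230,250:370]
cv2.imwrite('pics/c7.png',cv2.resize(b,None,fx=6,fy=6,interpolation=cv2.INTER_CUBIC))
b=cv2.imread('pics/t0.png')[320:400,480:640]
cv2.imwrite('pics/c8.png',cv2.resize(b,None,fx=5,fy=5,interpolation=cv2.INTER_CUBIC))
```

```text
[530.32147809 368.76710703] [545.11999672 378.48270438] [499.99752547 133.76394822]
[646.77331654 -34.7600178   31.        ]
[643.03041492 -26.31574415  35.        ]
[619.63727977  26.46096617  60.        ]
```

View pics/c7.png

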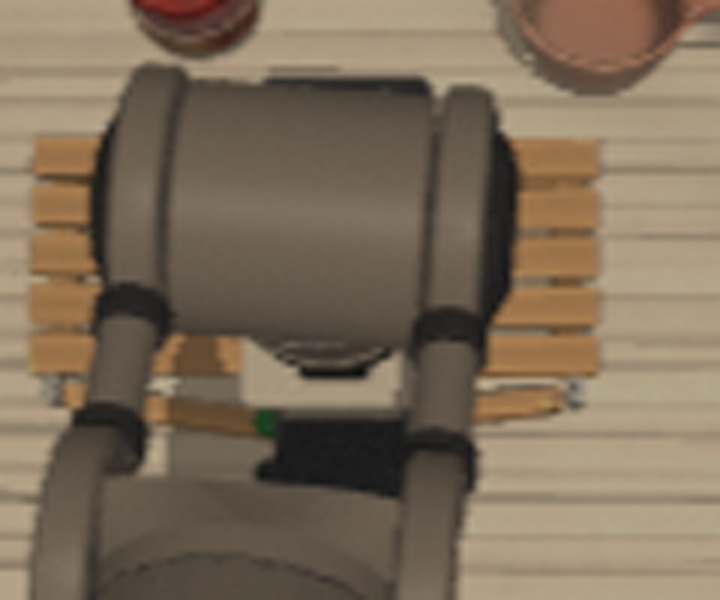

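View pics/c8.png

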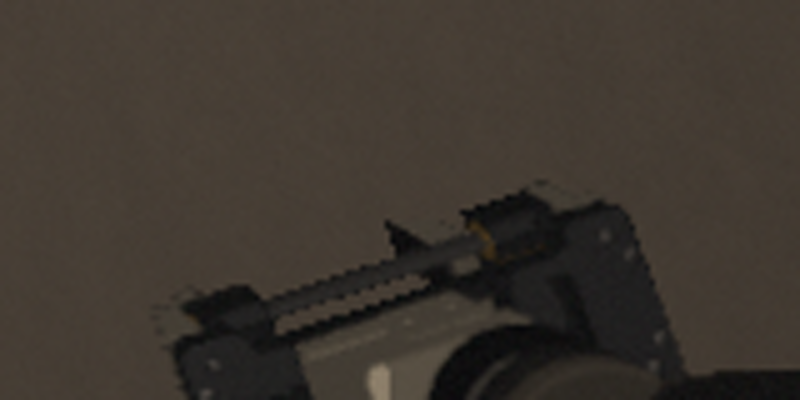

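```bash
python3 -m jog '{"xyz":[[0,0,-0.3],[0,0,0],[0,0,-0.2],[0,0,0]],"angular":[[0,0,0],[0,0,0],[0,0,0],[0,0,0]]}'
python3 -m jog '{"xyz":[[0,0,-0.15],[0,0,0]],"angular":[[0,0,0],[0,0,0]]}'
python3 -m jog '{"xyz":[[0,0,-0.15],[0,0,0]],"angular":[[0,0,0],[0,0,0]]}'
python3 - <<'E'
from h import *
snap('side','s4')
a=cv2.imread('pics/s4.png')[170:270,240:380]
cv2.imwrite('pics/c9.png',cv2.resize(a,None,fx=5,fy=5,interpolation=cv2.INTER_CUBIC))
st()
E
```

```text
time: 5.75
tool_pos: [614.2, 33.7, 20.7]
tcp_rot: [-3.141, -0.008, 0.003]
contact_force: [0.0, -0.5, 0.4]
grip_width: 0.2
time: 5.95
tool_pos: [614.2, 33.7, 17.3]
tcp_rot: [-3.141, -0.008, 0.003]
contact_force: [-1.2, 0.2, -0.1]
grip_width: 0.3
time: 6.15
tool_pos: [614.2, 33.7, 14.1]
tcp_rot: [-3.141, -0.008, 0.003]
contact_force: [-0.1, 0.1, -1.2]
grip_width: 0.4
{'time': 6.2, 'tool_pos': [614.457, 33.681, 14.398], 'tcp_rot': [-3.141, -0.009, 0.003], 'contact_force': [-0.4, -0.061, -0.27], 'grip_width': 0.615, 'joint_positions': [-0.07, 0.678, 1.481, 0.001, 0.974, -0.074]}
```

View pics/c9.png

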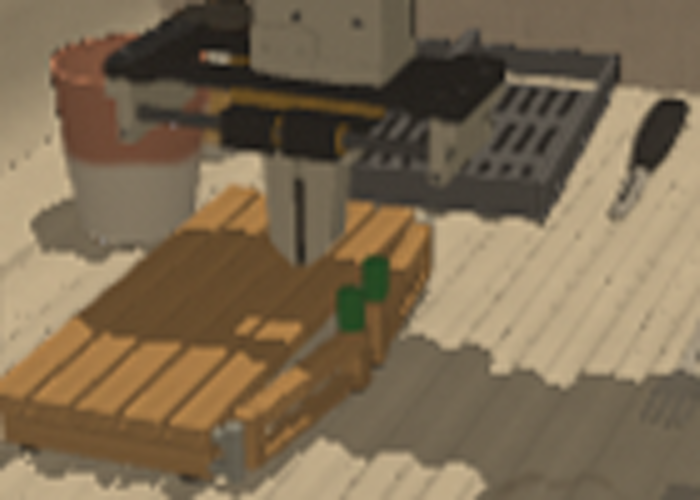

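```bash
python3 -m jog '{"xyz":[[0,0,-0.15],[0,0,0]],"angular":[[0,0,0],[0,0,0]]}'
python3 -m jog '{"xyz":[[0,0,-0.12],[0,0,0]],"angular":[[0,0,0],[0,0,0]]}'
python3 - <<'E'
from h import *
st()
for z in (14,35,40,45,50): print(z,proj('side',(614,43,z)))
E
```

```text
time: 6.4
tool_pos: [614.6, 33.7, 11.3]
tcp_rot: [-3.141, -0.009, 0.003]
contact_force: [0.4, -0.4, 0.8]
grip_width: 0.4
time: 6.6
tool_pos: [614.6, 33.6, 8.7]
tcp_rot: [-3.141, -0.009, 0.003]
contact_force: [0.1, 0.3, 0.1]
grip_width: 0.1
{'time': 6.6, 'tool_pos': [614.604, 33.649, 8.722], 'tcp_rot': [-3.141, -0.009, 0.003], 'contact_force': [0.102, 0.343, 0.099], 'grip_width': 0.113, 'joint_positions': [-0.07, 0.685, 1.485, 0.001, 0.962, -0.074]}
14 [300.41174543 235.4408437 ]
35 [300.17067376 228.05617488]
40 [300.11275192 226.28359811]
45 [300.05462604 224.50544687]
50 [299.99629483 222.72168877]
```

```bash
python3 -m jog '{"xyz":[[0,0,-0.12],[0,0,0]],"angular":[[0,0,0],[0,0,0]]}'
python3 -m jog '{"xyz":[[0,0,-0.1],[0,0,0]],"angular":[[0,0,0],[0,0,0]]}'
python3 -m jog '{"xyz":[[0,0,-0.1],[0,0,0]],"angular":[[0,0,0],[0,0,0]]}'
```

```text
time: 6.8
tool_pos: [614.6, 33.7, 6.1]
tcp_rot: [-3.141, -0.009, 0.003]
contact_force: [-1.3, 0.7, -0.4]
grip_width: 0.1
time: 7.0
tool_pos: [614.6, 33.7, 3.9]
tcp_rot: [-3.141, -0.009, 0.003]
contact_force: [-0.5, 0.6, -0.3]
grip_width: 0.6
time: 7.2
tool_pos: [614.6, 33.7, 1.8]
tcp_rot: [-3.141, -0.009, 0.003]
contact_force: [-0.4, 0.4, -0.2]
grip_width: 0.1
```

```bash
python3 -m jog '{"xyz":[[0,0,-0.1],[0,0,0]],"angular":[[0,0,0],[0,0,0]]}'
python3 -m jog '{"xyz":[[0,0,-0.1],[0,0,0]],"angular":[[0,0,0],[0,0,0]]}'
python3 -m jog '{"xyz":[[0,0,-0.1],[0,0,0]],"angular":[[0,0,0],[0,0,0]]}'
```

```text
time: 7.4
tool_pos: [614.9, 33.7, -0.1]
tcp_rot: [-3.141, -0.01, 0.003]
contact_force: [1.3, -0.0, -0.7]
grip_width: 0.4
time: 7.6
tool_pos: [615.3, 33.6, 0.2]
tcp_rot: [-3.141, -0.011, 0.003]
contact_force: [-0.3, 0.3, -0.4]
grip_width: 0.3
time: 7.8
tool_pos: [615.9, 33.6, -0.0]
tcp_rot: [3.142, -0.013, 0.003]
contact_force: [-0.1, 0.4, -0.4]
grip_width: 0.3
```

Run:
```python
from h import *
im=snap('side','s5')
a=cv2.imread('pics/s5.png')[170:270,240:380]
cv2.imwrite('pics/c10.png',cv2.resize(a,None,fx=5,fy=5,interpolation=cv2.INTER_CUBIC))
o=bot.get_obs(); print(o)
```

```text
{'time': 7.85, 'joint_positions': array([-7.01796833e-02,  6.96615343e-01,  1.49158025e+00,  1.20495200e-03,
        9.40052563e-01, -7.42248176e-02]), 'dq': array([-0.00144627,  0.01053953,  0.00199021, -0.00025802, -0.00459907,
        0.00046307]), 'tau': array([-5.01049435e-03, -5.53171778e+01, -1.96204287e+01,  6.28806464e-02,
        4.46565659e-02,  4.58106369e-04]), 'tool_pos': array([ 6.15986307e+02,  3.36327118e+01, -1.56894181e-01]), 'tcp_rot': array([ 3.14158292, -0.01338027,  0.00334108]), 'contact_force': array([-0.20673292,  0.05300007, -0.36454774]), 'moment': array([ 0.03404834, -0.14195968, -0.01440462]), 'grip_width': 0.6591805171813692}
```

View pics/c10.png

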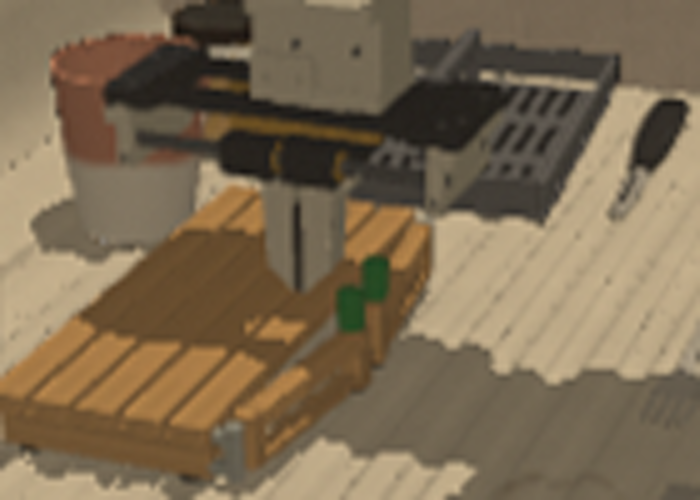

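```bash
python3 -m jog '{"xyz":[[0,0,-0.3],[0,0,0]],"angular":[[0,0,0],[0,0,0]]}'
python3 -c "
from h import *
o=bot.get_obs(); print(o['tau'],o['contact_force'])"
python3 -m jog '{"xyz":[[0,0,0.4],[0,0,0],[0,0,0]],"angular":[[0,0.1,0],[0,0,0],[0,0,0]]}'
python3 -c "
from h import *
o=bot.get_obs(); print(o['tau'],o['contact_force'])"
```

```text
time: 8.05
tool_pos: [616.7, 33.6, 1.2]
tcp_rot: [3.141, -0.017, 0.004]
contact_force: [-1.0, -0.5, -0.7]
grip_width: 0.3
[ 6.74264808e-02 -5.71942627e+01 -2.03246123e+01  4.41778335e-02
  3.46169025e-01 -1.26590421e-04] [-1.03656759 -0.47410307 -0.73196871]
time: 8.35
tool_pos: [616.6, 33.6, 9.2]
tcp_rot: [3.141, -0.007, 0.004]
contact_force: [-0.3, 0.0, -0.4]
grip_width: 0.5
[-4.97691130e-03 -5.64439058e+01 -2.07128781e+01  6.45871880e-02
  1.46422620e-02  2.33792081e-03] [-0.34979171  0.00088925 -0.36992708]
```

```bash
python3 -m jog '{"xyz":[[0,0,-0.3],[0,0,-0.2]],"angular":[[0,0,0],[0,0,0]]}'
python3 -m jog '{"xyz":[[0,0,-0.2]],"angular":[[0,0,0]]}'
python3 -c "
from h import *
o=bot.get_obs(); print(o['tau'],o['contact_force'])"
python3 -m jog '{"xyz":[[0,0,-0.3]],"angular":[[0,0,0]]}'
python3 -c "
from h import *
o=bot.get_obs(); print(o['tau'],o['contact_force'])"
python3 -m jog '{"xyz":[[0,0,0.4],[0,0,0],[0,0,0]],"angular":[[0,0.1,0],[0,0,0],[0,0,0]]}'
```

```text
time: 8.55
tool_pos: [616.5, 33.6, -0.6]
tcp_rot: [3.141, -0.007, 0.004]
contact_force: [-15.0, 0.0, 40.2]
grip_width: 0.7
time: 8.65
tool_pos: [616.6, 33.6, -0.7]
tcp_rot: [3.141, -0.007, 0.004]
contact_force: [-20.2, 0.1, 57.9]
grip_width: 0.5
[-8.11863206e-01 -2.41071618e+01 -1.43877983e+01  3.41120744e-01
 -5.94596028e+00 -1.43653422e-03] [-20.21546749   0.11100668  57.86707707]
time: 8.75
tool_pos: [616.6, 33.6, -0.8]
tcp_rot: [3.14, -0.009, 0.005]
contact_force: [-23.9, -0.6, 64.5]
grip_width: 0.2
[-9.03714225e-01 -2.11816424e+01 -1.51177919e+01  4.43000961e-01
 -7.15886101e+00 -4.06102816e-03] [-23.90757503  -0.5629476   64.47538977]
time: 9.05
tool_pos: [616.3, 33.7, 8.2]
tcp_rot: [3.14, 0.0, 0.005]
contact_force: [-0.6, 0.7, 0.0]
grip_width: 0.4
```

Run:
```python
from h import *
print(onz('side',300,227.4,35.5), proj('side',(616,43,35.5)))
# start pose, open fingers visible in top? 
print(proj('side',(164,-498,225)))
```

```text
[615.55368385  40.45093891  35.5       ] [299.44839467 227.77100346]
[501.56865249 122.55964162]
```

Contact comes at a reported z of about −0.3, on a stand top 35 mm high. The real tip is therefore 35 mm above the reported z, and x and y agree with the images. I'm allowing for this and pushing the right peg out.

```bash
python3 -m jog '{"xyz":[[-0.6,0,0],[-0.6,-0.1,0],[-0.6,-0.2,0],[-0.6,-0.2,0],[-0.6,-0.2,0],[-0.6,-0.2,0],[-0.6,-0.2,0],[-0.6,0,0],[0,0,0]],"angular":[[0,0,0],[0,0,0],[0,0,0],[0,0,0],[0,0,0],[0,0,0],[0,0,0],[0,0,0],[0,0,0]]}'
```

```text
time: 9.95
tool_pos: [520.0, 8.9, -2.0]
tcp_rot: [3.138, -0.003, 0.005]
contact_force: [1.2, -0.0, 0.8]
grip_width: -0.2
```

```bash
python3 -m jog '{"xyz":[[0,0,0.4],[-0.6,0,0.1],[-0.6,0,0.1],[0,0,0]],"angular":[[0,0,0],[0,0,0],[0,0,0],[0,0,0]]}'
python3 -m jog '{"xyz":[[0,-0.5,0],[0,-0.4,0],[0,-0.25,0]],"angular":[[0,0,0],[0,0,0],[0,0,0]]}'
```

```text
time: 10.35
tool_pos: [494.9, 9.6, 8.8]
tcp_rot: [3.139, 0.001, 0.005]
contact_force: [0.2, 0.5, -0.0]
grip_width: 0.6
time: 10.65
tool_pos: [492.5, -12.9, 8.1]
tcp_rot: [-3.142, 0.007, 0.007]
contact_force: [-1.4, 2.1, 0.1]
grip_width: 0.6
```

Run:
```python
from h import *
snap('side','s6')
a=cv2.imread('pics/s6.png')[170:290,240:400]
cv2.imwrite('pics/c11.png',cv2.resize(a,None,fx=4.5,fy=4.5,interpolation=cv2.INTER_CUBIC))
st()
```

```text
{'time': 10.7, 'tool_pos': [492.633, -13.531, 8.038], 'tcp_rot': [3.141, 0.007, 0.006], 'contact_force': [-1.691, 0.676, -0.452], 'grip_width': 0.429, 'joint_positions': [-0.182, 0.522, 1.829, -0.002, 0.797, -0.186]}
```

View pics/c11.png

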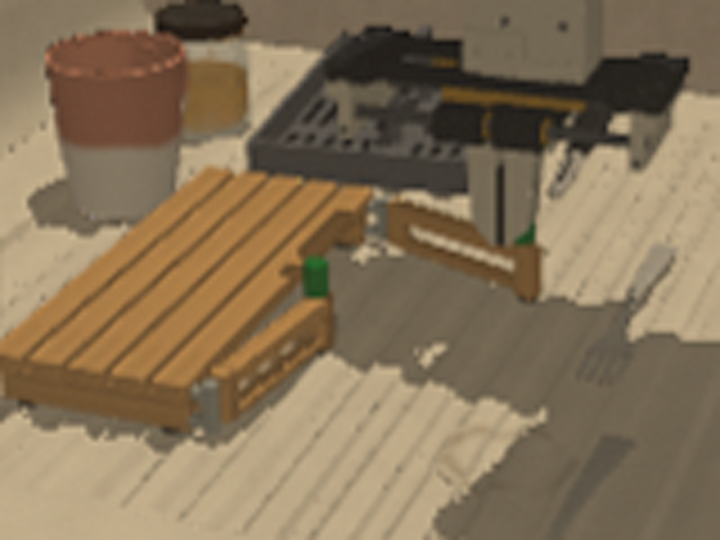

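```bash
python3 -m jog '{"xyz":[[0,-0.2,0],[0,-0.2,0]],"angular":[[0,0,0],[0,0,0]]}'
python3 -m jog '{"xyz":[[0,-0.2,0]],"angular":[[0,0,0]]}'
python3 -m jog '{"xyz":[[0,-0.2,0]],"angular":[[0,0,0]]}'
```

```text
time: 10.9
tool_pos: [492.6, -15.0, 8.1]
tcp_rot: [-3.13, 0.007, -0.0]
contact_force: [2.1, 32.1, 5.4]
grip_width: 0.5
time: 11.0
tool_pos: [492.7, -14.5, 8.2]
tcp_rot: [-3.122, 0.007, -0.003]
contact_force: [1.5, 26.7, 3.6]
grip_width: 0.3
time: 11.1
tool_pos: [492.7, -14.1, 8.3]
tcp_rot: [-3.116, 0.008, -0.005]
contact_force: [1.5, 23.5, 2.2]
grip_width: 0.5
```

```bash
python3 -m jog '{"xyz":[[0,0.7,0.1],[0,0,1],[0,0,1],[0,0,1],[0.8,0.55,0],[0.8,0.55,0],[0.8,0.55,0],[0.8,0.55,0],[0.8,0.55,0],[0.8,0.55,0]],"angular":[[-0.25,0,0.05],[0,0,0],[0,0,0],[0,0,0],[0,0,0],[0,0,0],[0,0,0],[0,0,0],[0,0,0],[0,0,0]]}'
python3 -m jog '{"xyz":[[0.8,0.55,0],[0,0,0]],"angular":[[0,0,0],[0,0,0]]}'
```

```text
time: 12.1
tool_pos: [599.0, 64.4, 75.6]
tcp_rot: [3.136, -0.007, -0.001]
contact_force: [0.5, 0.1, -0.3]
grip_width: 0.4
time: 12.3
tool_pos: [618.8, 76.0, 75.6]
tcp_rot: [3.136, -0.011, -0.0]
contact_force: [0.2, -0.5, -0.9]
grip_width: 0.8
```

Run:
```python
from h import *
snap('side','s7')
a=cv2.imread('pics/s7.png')[150:290,220:400]
cv2.imwrite('pics/c12.png',cv2.resize(a,None,fx=4,fy=4,interpolation=cv2.INTER_CUBIC))
st()
```

```text
{'time': 12.35, 'tool_pos': [617.661, 75.312, 75.453], 'tcp_rot': [3.135, -0.009, -0.0], 'contact_force': [-0.458, 0.313, -0.602], 'grip_width': 0.54, 'joint_positions': [0.002, 0.617, 1.403, -0.007, 1.112, 0.005]}
```

View pics/c12.png

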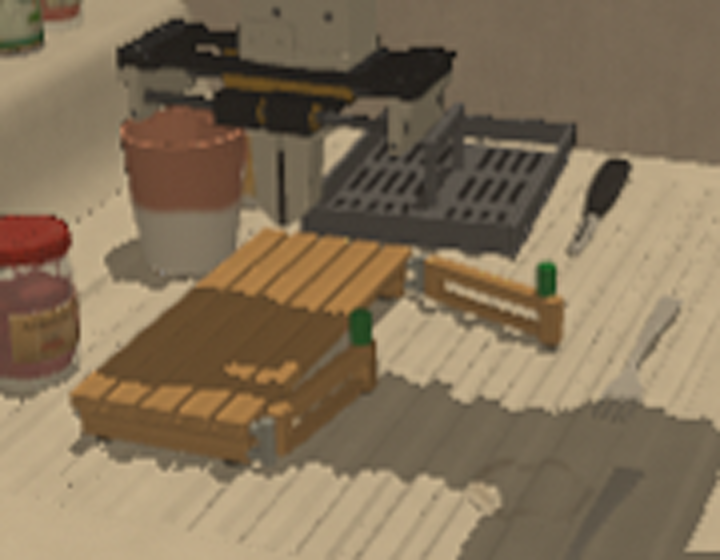

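```bash
python3 -m jog '{"xyz":[[-0.1,0,-0.8],[-0.1,0,-0.8],[-0.1,0,-0.8],[0,0,-0.8],[0,0,0]],"angular":[[0.06,0.1,0],[0,0,0],[0,0,0],[0,0,0],[0,0,0]]}'
```

```text
time: 12.85
tool_pos: [607.1, 71.5, 5.6]
tcp_rot: [3.141, 0.007, -0.003]
contact_force: [-0.6, -0.6, 0.3]
grip_width: 0.2
```

```bash
python3 -m jog '{"xyz":[[-0.6,0.2,0.1],[-0.6,0.25,0.05],[-0.6,0.25,0.05],[-0.6,0.25,0.1],[-0.6,0.2,0.1],[-0.6,0.15,0.1],[0,0,0]],"angular":[[0,0,0],[0,0,0],[0,0,0],[0,0,0],[0,0,0],[0,0,0],[0,0,0]]}'
python3 -m jog '{"xyz":[[-0.6,0,0.1],[-0.6,0,0.1],[-0.5,0,0.1],[0,0,0]],"angular":[[0,0,0],[0,0,0],[0,0,0],[0,0,0]]}'
```

```text
time: 13.55
tool_pos: [534.0, 93.8, 17.4]
tcp_rot: [3.141, 0.0, -0.007]
contact_force: [-0.1, 0.1, 0.6]
grip_width: 0.4
time: 13.95
tool_pos: [500.2, 92.4, 24.7]
tcp_rot: [3.141, -0.003, -0.009]
contact_force: [-0.4, 0.2, -0.2]
grip_width: 0.3
```

Run:
```python
from h import *
snap('side','s8')
a=cv2.imread('pics/s8.png')[150:290,240:420]
cv2.imwrite('pics/c13.png',cv2.resize(a,None,fx=4,fy=4,interpolation=cv2.INTER_CUBIC))
im=cv2.imread('pics/s8.png').astype(int); m=(im[...,1]>im[...,2]+15)&(im[...,1]>im[...,0]+5); m[:200]=0;m[:,:240]=0
n,l,s,c=cv2.connectedComponentsWithStats(m.astype(np.uint8))
for i in range(1,n):
  if s[i,4]>8: print(s[i],c[i],onz('side',*c[i],46))
```

```text
[354 216   5   8  32] [356.375   219.28125] [487.06369497 -33.59461233  46.        ]
[327 236   5   9  43] [329.         240.18604651] [513.05424903 104.72361767  46.        ]
```

View pics/c13.png

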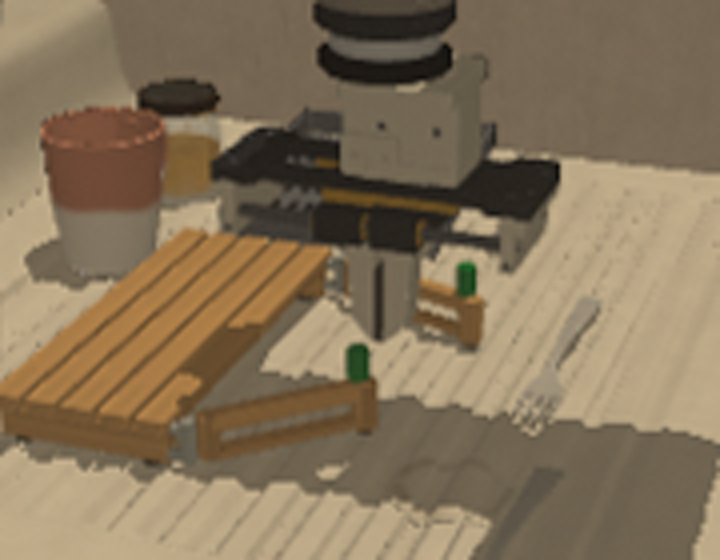

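```bash
python3 -m jog '{"xyz":[[0,-0.5,0],[0,0,-0.45],[0,0,-0.4],[0,0,0]],"angular":[[0,0,0],[0,0,0],[0,0,0],[0,0,0]]}'
```

```text
time: 14.4
tool_pos: [501.9, 80.8, 5.8]
tcp_rot: [3.141, -0.004, -0.009]
contact_force: [0.2, 0.3, 0.0]
grip_width: 0.3
```

```bash
python3 -m jog '{"xyz":[[0,0.5,0.05],[-0.1,0.5,0.05],[-0.1,0.5,0],[-0.1,0.5,0],[-0.1,0.2,0]],"angular":[[0,0,0],[0,0,0],[0,0,0],[0,0,0],[0,0,0]]}'
python3 -m jog '{"xyz":[[0,0.2,0],[0,0.2,0]],"angular":[[0,0,0],[0,0,0]]}'
```

```text
time: 14.9
tool_pos: [487.5, 125.1, 5.3]
tcp_rot: [3.136, 0.011, -0.009]
contact_force: [-0.6, -1.4, -0.0]
grip_width: 0.4
time: 15.1
tool_pos: [486.5, 129.4, 5.3]
tcp_rot: [3.128, 0.013, -0.004]
contact_force: [-0.3, -38.6, 4.1]
grip_width: 0.4
```

```bash
python3 -m jog '{"xyz":[[0,-0.7,0],[0,0,1],[0,0,1],[0,0,1],[0,0,1],[0,0,0]],"angular":[[0.13,-0.13,0.04],[0,0,0],[0,0,0],[0,0,0],[0,0,0],[0,0,0]]}' -1
python3 - <<'E'
from h import *
snap('side','s9'); t=snap('top','t9')
b=cv2.imread('pics/t9.png')[135:285,200:470]
cv2.imwrite('pics/c14.png',cv2.resize(b,None,fx=2.9,fy=2.9,interpolation=cv2.INTER_CUBIC))
b=b[0:85,165:265]
cv2.imwrite('pics/c15.png',cv2.resize(b,None,fx=7,fy=7,interpolation=cv2.INTER_CUBIC))
for cam in ['side']:
  im=cv2.imread('pics/s9.png').astype(int); m=(im[...,1]>im[...,2]+15)&(im[...,1]>im[...,0]+5); m[:200]=0;m[:,:240]=0
  n,l,s,c=cv2.connectedComponentsWithStats(m.astype(np.uint8))
  for i in range(1,n):
    if s[i,4]>8: print(s[i],c[i],onz('side',*c[i],46))
E
```

```text
time: 15.7
tool_pos: [490.9, 116.4, 89.3]
tcp_rot: [-3.14, -0.01, -0.0]
contact_force: [1.1, -0.5, -0.3]
grip_width: 43.9
[354 216   5   8  32] [356.375   219.28125] [487.06369497 -33.59461233  46.        ]
[332 245   5  10  44] [333.90909091 249.11363636] [487.17023193 143.65631348  46.        ]
```

View pics/c14.png

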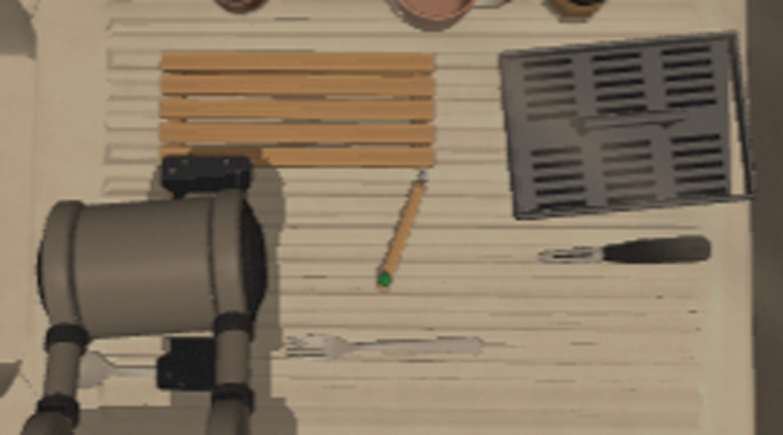

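View pics/c15.png

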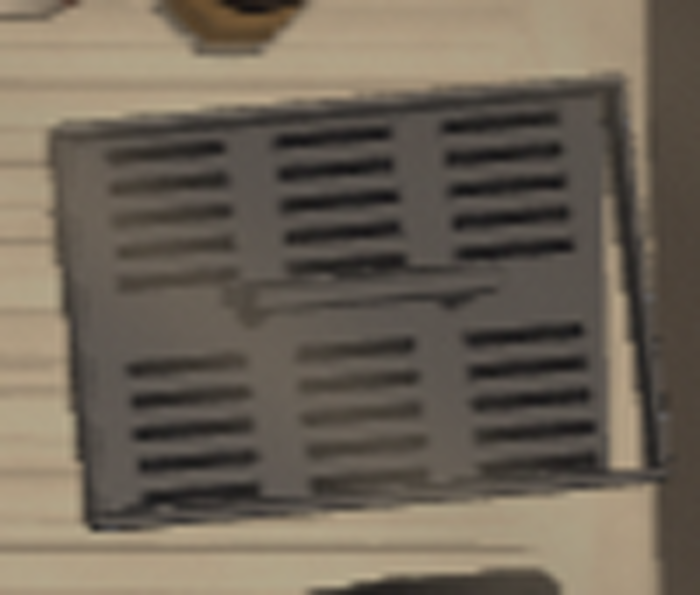

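Run:
```python
from h import *
f=lambda x,y:(365+x/7,135+y/7)
C=[onz('top',*f(*p),27) for p in [(53,127),(620,80),(90,527),(662,477)]]
for c in C: print(c.round(1))
print('ctr',np.mean(C,0), [np.linalg.norm(C[i]-C[j]) for i,j in [(0,1),(2,3),(0,2),(1,3)]])
d=C[0]-C[1]; print('yaw',np.arctan2(-d[0],d[1])); d=C[2]-C[3]; print('yaw',np.arctan2(-d[0],d[1]))
print('bar',onz('top',*f(228,290),62),onz('top',*f(500,278),62))
```

```text
[ 710.6 -148.    27. ]
[ 730.7 -380.2   27. ]
[ 545.7 -162.1   27. ]
[ 567.2 -393.3   27. ]
ctr [ 638.54128957 -270.90991565   27.        ] [np.float64(233.0957878623157), np.float64(232.17778347199422), np.float64(165.48893654938607), np.float64(163.9804267607734)]
yaw 0.08622117583804169
yaw 0.09273123472906858
bar [ 637.77632752 -213.1425985    62.        ] [ 642.93565703 -320.41832497   62.        ]
```

Both pegs are now at x≈487, y≈144 and y≈−34, so both legs are at their stops. The tray is centred at about (639,−270) with yaw about 0.087. I'm moving to its carry bar.

```bash
python3 -m jog '{"xyz":[[0.36,-0.97,0],[0.36,-0.97,0],[0.36,-0.97,0],[0.36,-0.97,0],[0.36,-0.97,0],[0.36,-0.97,0],[0.36,-0.97,0],[0.36,-0.97,0],[0.36,-0.97,0],[0.36,-0.97,0]],"angular":[[0,0,0.04],[0,0,0.04],[0,0,0.04],[0,0,0.04],[0,0,0.04],[0,0,0.04],[0,0,0.04],[0,0,0.04],[0,0,0.04],[0,0,0.04]]}' -1
python3 -m jog '{"xyz":[[0.36,-0.97,0],[0.36,-0.97,0],[0.36,-0.97,0],[0.36,-0.97,0],[0.36,-0.97,0],[0.36,-0.97,0],[0.36,-0.97,0],[0.36,-0.97,0],[0.36,-0.97,0],[0,0,0]],"angular":[[0,0,0.04],[0,0,0.04],[0,0,0.04],[0,0,0.04],[0,0,0.04],[0,0,0.04],[0,0,0.04],[0,0,0.04],[0,0,0.04],[0,0,0]]}' -1
```

```text
time: 16.8
tool_pos: [556.6, -80.1, 72.4]
tcp_rot: [-3.134, 0.013, 0.048]
contact_force: [0.1, -0.2, -0.7]
grip_width: 91.7
time: 17.8
tool_pos: [618.5, -260.0, 52.8]
tcp_rot: [-3.122, 0.032, 0.085]
contact_force: [0.6, -0.5, -0.4]
grip_width: 92.0
```

```bash
python3 -m jog '{"xyz":[[0.5,-0.25,0.2],[0.5,-0.25,0.2],[0,0,0]],"angular":[[-0.1,-0.15,0],[-0.1,-0.15,0],[0,0,0]]}'
python3 - <<'E'
from h import *
snap('side','s10'); snap('top','t10'); st()
a=cv2.imread('pics/s10.png')[140:240,260:400]; b=cv2.imread('pics/t10.png')[135:235,350:490]
cv2.imwrite('pics/c16.png',cv2.resize(np.vstack([a,b]),None,fx=3,fy=3,interpolation=cv2.INTER_CUBIC))
o=bot.get_obs()['tool_pos']
P=lambda dx,dz:(proj('side',o+[dx,0,35+dz])-[260,140])*3
print(P(-46,0),P(46,0))
E
```

```text
time: 18.1
tool_pos: [639.0, -268.2, 58.2]
tcp_rot: [3.139, 0.003, 0.085]
contact_force: [0.4, -0.6, 0.2]
grip_width: 91.7
{'time': 18.2, 'tool_pos': [637.995, -267.736, 57.893], 'tcp_rot': [3.14, 0.005, 0.085], 'contact_force': [0.396, 0.159, -0.635], 'grip_width': 91.519, 'joint_positions': [-0.506, 0.763, 1.167, -0.004, 1.215, -0.59]}
[257.2626334   95.86453624] [174.00242069  87.36633419]
```

View pics/c16.png

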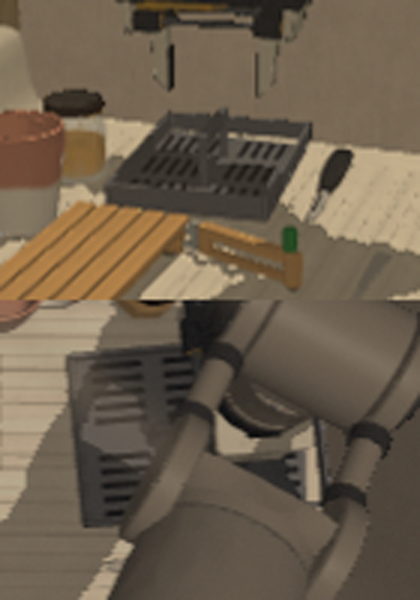

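```bash
python3 -m jog '{"xyz":[[0,0,-0.8],[0,0,-0.8],[0,0,-0.8],[0,0,0]],"angular":[[0,0,0],[0,0,0],[0,0,0],[0,0,0]]}'
python3 - <<'E'
from h import *
snap('side','s11'); st()
a=cv2.imread('pics/s11.png')[140:240,260:400]
cv2.imwrite('pics/c17.png',cv2.resize(a,None,fx=5,fy=5,interpolation=cv2.INTER_CUBIC))
E
```

```text
time: 18.6
tool_pos: [638.1, -265.4, 10.2]
tcp_rot: [3.14, 0.004, 0.088]
contact_force: [0.2, -0.4, 0.6]
grip_width: 92.0
{'time': 18.65, 'tool_pos': [639.029, -265.827, 11.736], 'tcp_rot': [3.138, 0.002, 0.088], 'contact_force': [0.018, 0.996, -0.109], 'grip_width': 91.716, 'joint_positions': [-0.503, 0.809, 1.212, -0.004, 1.12, -0.589]}
```

View pics/c17.png

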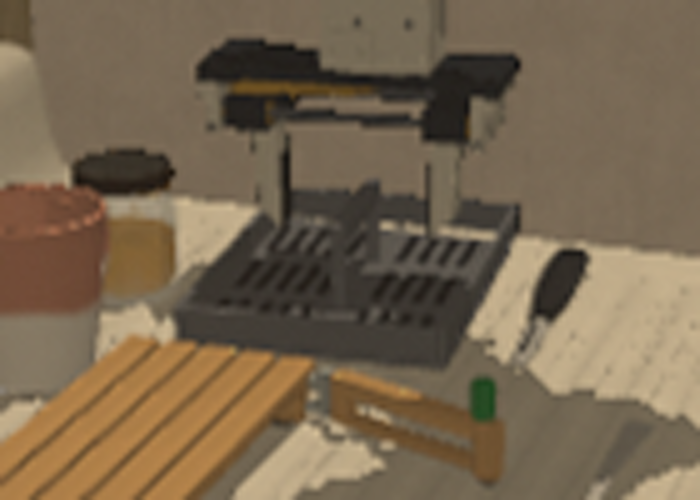

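```bash
python3 -m jog '{"xyz":[[0,-0.2,-0.35],[0,0,-0.3],[0,0,0]],"angular":[[0,0,0],[0,0,0],[0,0,0]]}'
python3 -m jog '{"xyz":[[0,0,0],[0,0,0],[0,0,0],[0,0,0],[0,0,0],[0,0,0],[0,0,0],[0,0,0],[0,0,0],[0,0,0]],"angular":[[0,0,0],[0,0,0],[0,0,0],[0,0,0],[0,0,0],[0,0,0],[0,0,0],[0,0,0],[0,0,0],[0,0,0]]}' 1
python3 -m jog '{"xyz":[[0,0,0],[0,0,0],[0,0,0]],"angular":[[0,0,0],[0,0,0],[0,0,0]]}'
```

```text
time: 18.95
tool_pos: [640.3, -270.5, 0.5]
tcp_rot: [3.136, -0.002, 0.088]
contact_force: [0.5, -0.7, -0.9]
grip_width: 91.6
time: 19.95
tool_pos: [641.0, -270.9, 2.1]
tcp_rot: [3.135, -0.004, 0.088]
contact_force: [0.5, 0.3, -0.4]
grip_width: 16.4
time: 20.25
tool_pos: [641.2, -270.9, 2.0]
tcp_rot: [3.135, -0.004, 0.089]
contact_force: [-0.2, -0.1, -0.0]
grip_width: 9.7
```

```bash
python3 -m jog '{"xyz":[[0,0,0.5],[0,0,0.7],[0,0,0.8],[0,0,0.8],[0,0,0.8],[0,0,0]],"angular":[[0,0,0],[0,0,0],[0,0,0],[0,0,0],[0,0,0],[0,0,0]]}'
python3 - <<'E'
from h import *
snap('side','s12'); st()
a=cv2.imread('pics/s12.png')[100:240,240:420]
cv2.imwrite('pics/c18.png',cv2.resize(a,None,fx=4,fy=4,interpolation=cv2.INTER_CUBIC))
E
```

```text
time: 20.85
tool_pos: [640.0, -270.3, 79.4]
tcp_rot: [3.136, -0.002, 0.088]
contact_force: [-0.4, 0.2, -1.5]
grip_width: 9.8
{'time': 20.9, 'tool_pos': [639.308, -269.955, 77.97], 'tcp_rot': [3.137, -0.0, 0.088], 'contact_force': [-0.524, -0.991, -2.949], 'grip_width': 9.878, 'joint_positions': [-0.508, 0.745, 1.145, -0.004, 1.249, -0.595]}
```

View pics/c18.png

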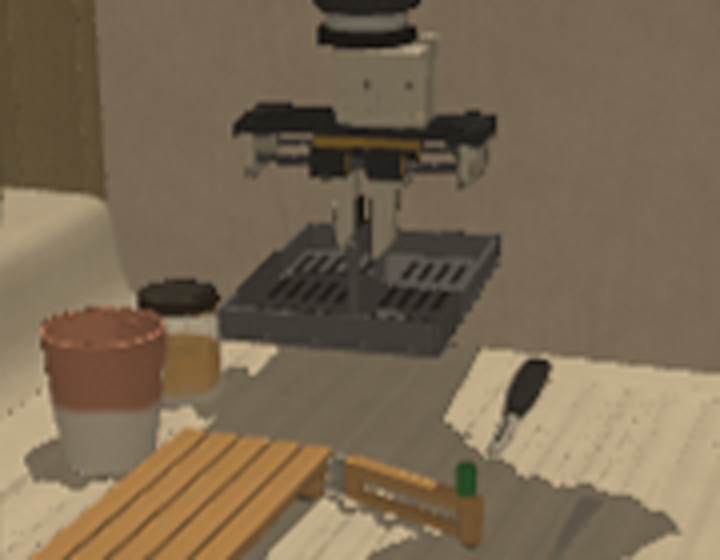

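```bash
python3 -m jog '{"xyz":[[-0.5,0,0],[-0.7,0,0],[-0.7,0,0],[-0.5,0.3,0],[0,0.6,0],[0,0.8,0],[0,0.8,0],[0,0.8,0],[0,0.8,0],[0,0.8,0]],"angular":[[0,0,-0.2],[0,0,-0.25],[0,0,-0.25],[0,0,-0.15],[0,0,0],[0,0,0],[0,0,0],[0,0,0],[0,0,0],[0,0,0]]}'
```

```text
time: 21.9
tool_pos: [588.0, -163.0, 72.7]
tcp_rot: [-3.142, 0.006, -0.004]
contact_force: [-0.2, 0.2, -2.4]
grip_width: 9.8
```

```bash
python3 -m jog '{"xyz":[[0,0.8,0.05],[0,0.8,0.05],[0,0.8,0.05],[0,0.8,0.05],[0,0.8,0.05],[0,0.8,0.05],[0,0.8,0.05],[0,0.8,0.05],[0,0.8,0.05],[0,0.8,0]],"angular":[[0,0,0],[0,0,0],[0,0,0],[0,0,0],[0,0,0],[0,0,0],[0,0,0],[0,0,0],[0,0,0],[0,0,0]]}'
python3 -m jog '{"xyz":[[0,0.8,0],[0,0.5,0],[0,0.3,0],[0,0,0]],"angular":[[0,0,0],[0,0,0],[0,0,0],[0,0,0]]}'
```

```text
time: 22.9
tool_pos: [588.3, 12.4, 83.2]
tcp_rot: [3.141, 0.005, -0.002]
contact_force: [1.1, 0.1, -2.7]
grip_width: 9.8
time: 23.3
tool_pos: [588.1, 49.8, 83.0]
tcp_rot: [-3.142, 0.005, 0.001]
contact_force: [-0.0, -0.1, -3.2]
grip_width: 10.1
```

```bash
python3 -m jog '{"xyz":[[0.1,0.25,-0.6],[0.1,0,-0.6],[0,0,-0.5],[0,0,0]],"angular":[[0,0,0],[0,0,0],[0,0,0],[0,0,0]]}'
python3 - <<'E'
from h import *
snap('side','s13'); snap('top','t13'); st()
a=cv2.imread('pics/s13.png')[140:270,210:390]; b=cv2.imread('pics/t13.png')[110:240,220:400]
cv2.imwrite('pics/c19.png',cv2.resize(np.vstack([a,b]),None,fx=2.2,fy=2.2,interpolation=cv2.INTER_CUBIC))
E
```

```text
time: 23.7
tool_pos: [592.0, 53.6, 45.0]
tcp_rot: [3.141, 0.006, -0.001]
contact_force: [-0.8, -0.1, -2.9]
grip_width: 9.8
{'time': 23.8, 'tool_pos': [593.004, 53.581, 46.612], 'tcp_rot': [3.141, 0.004, -0.001], 'contact_force': [-0.168, 0.343, -2.464], 'grip_width': 9.686, 'joint_positions': [-0.038, 0.613, 1.502, -0.001, 1.03, -0.037]}
```

View pics/c19.png

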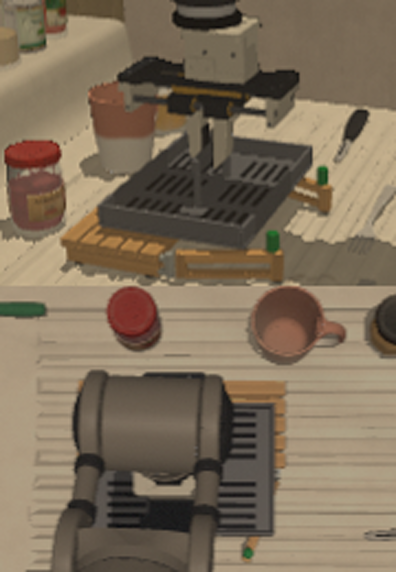

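Everything lines up: the tray hovers over the stand with the pegs clear in front. I'm lowering it slowly.

```bash
python3 -m jog '{"xyz":[[-0.05,0.05,-0.3],[0,0,-0.15]],"angular":[[0,0,0],[0,0,0]]}'
python3 -m jog '{"xyz":[[0,0,-0.15]],"angular":[[0,0,0]]}'
python3 -m jog '{"xyz":[[0,0,-0.1]],"angular":[[0,0,0]]}'
```

```text
time: 24.0
tool_pos: [592.8, 54.2, 38.0]
tcp_rot: [3.141, 0.002, -0.002]
contact_force: [-0.5, 0.4, -2.5]
grip_width: 9.5
time: 24.1
tool_pos: [593.2, 54.2, 36.9]
tcp_rot: [3.141, 0.0, -0.002]
contact_force: [-11.3, 0.7, 33.5]
grip_width: 9.8
time: 24.2
tool_pos: [593.2, 54.2, 36.9]
tcp_rot: [3.14, -0.001, -0.001]
contact_force: [-7.4, 0.5, 13.0]
grip_width: 9.7
```

```bash
python3 -m jog '{"xyz":[[0,0,0],[0,0,0],[0,0,0],[0,0,0],[0,0,0],[0,0,0]],"angular":[[0,0,0],[0,0,0],[0,0,0],[0,0,0],[0,0,0],[0,0,0]]}' -0.2
python3 -m jog '{"xyz":[[0,0,0.5],[0,0,1],[0,0,1],[0,0,1],[-0.9,0,0],[-0.9,0,0],[-0.9,0,0],[-0.9,0,0],[0,0,0]],"angular":[[0,0,0],[0,0,0],[0,0,0],[0,0,0],[0,0,0],[0,0,0],[0,0,0],[0,0,0],[0,0,0]]}'
```

```text
time: 24.8
tool_pos: [595.1, 54.1, 39.0]
tcp_rot: [3.14, -0.006, -0.001]
contact_force: [-0.0, -0.3, 0.1]
grip_width: 52.4
time: 25.7
tool_pos: [521.8, 54.0, 116.9]
tcp_rot: [3.14, -0.01, -0.002]
contact_force: [0.1, 0.1, 0.2]
grip_width: 55.2
```

```bash
python3 -m jog '{"xyz":[[-0.2,-1,0],[-0.2,-1,0],[-0.2,-1,0],[-0.2,-1,0],[-0.2,-1,0],[-0.2,-1,0],[-0.2,-1,0],[-0.2,-1,0],[-0.2,-1,0],[0,-1,0]],"angular":[[0,0,0],[0,0,0],[0,0,0],[0,0,0],[0,0,0],[0,0,0],[0,0,0],[0,0,0],[0,0,0],[0,0,0]]}'
python3 - <<'E'
from h import *
snap('side','s14'); snap('top','t14'); st()
a=cv2.imread('pics/s14.png')[150:300,220:480]; b=cv2.imread('pics/t14.png')[120:290,210:470]
cv2.imwrite('pics/c20.png',cv2.resize(a,None,fx=3,fy=3,interpolation=cv2.INTER_CUBIC))
cv2.imwrite('pics/c21.png',cv2.resize(b,None,fx=3,fy=3,interpolation=cv2.INTER_CUBIC))
E
```

```text
time: 26.7
tool_pos: [494.6, -154.0, 123.7]
tcp_rot: [3.137, -0.025, 0.003]
contact_force: [-0.1, 0.3, -0.0]
grip_width: 55.1
{'time': 26.8, 'tool_pos': [495.159, -155.314, 123.664], 'tcp_rot': [3.136, -0.026, 0.0], 'contact_force': [0.212, 0.083, -0.591], 'grip_width': 55.317, 'joint_positions': [-0.456, 0.381, 1.667, 0.008, 1.068, -0.46]}
```

View pics/c20.png

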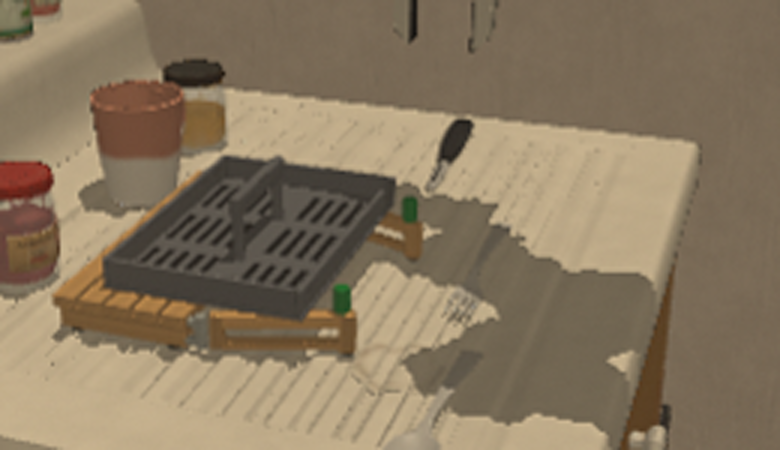

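View pics/c21.png

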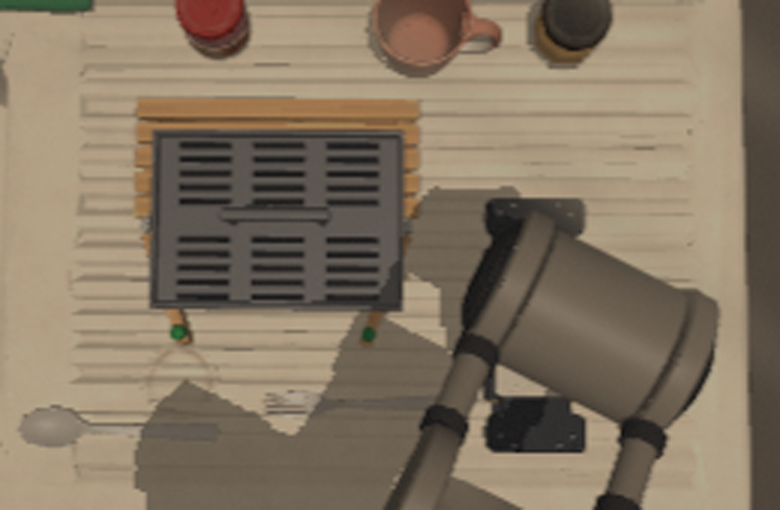

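The tray stands squarely on the stand and legs, with its rim at pixels (261–344,164–223). Next I'll work out the utensil poses.

Run:
```python
from h import *
f=lambda x,y:(210+x/3,135+y/3); g=lambda x,y:(210+x/3,120+y/3)
C=[onz('top',*g(*p),62) for p in [(151,130),(404,130),(151,309),(403,309)]]
print(np.round(C,1),np.mean(C,0))
for n,a,b in [('fork',(265,357),(470,357)),('spoon',(20,381),(218,388)),('peeler',(526,265),(706,258))]:
    A,B=onz('top',*f(*a),6),onz('top',*f(*b),6); d=A-B
    print(n,A.round(0),B.round(0),((A+B)/2).round(1),'yaw y-axis',round(float(np.arctan2(-d[0],d[1])),3),np.linalg.norm(d).round(0))
```

```text
[[673.7 170.1  62. ]
 [674.2 -66.5  62. ]
 [506.3 166.7  62. ]
 [507.8 -65.8  62. ]] [590.51145912  51.11614349  62.        ]
fork [420.  65.   6.] [ 421. -132.    6.] [420.4 -33.7   6. ] yaw y-axis 0.008 196.0
spoon [395. 301.   6.] [390. 109.   6.] [392.1 205.3   6. ] yaw y-axis -0.025 192.0
peeler [ 510. -186.    6.] [ 517. -358.    6.] [ 513.4 -272.     6. ] yaw y-axis 0.045 172.0
```

```bash
python3 -m jog '{"xyz":[[-0.47,0.75,-0.4],[-0.47,0.75,-0.4],[-0.47,0.75,-0.4],[-0.47,0.75,-0.4],[-0.47,0.75,-0.5],[-0.47,0.75,-0.5],[-0.47,0.75,-0.5],[-0.47,0.75,-0.5],[0,0,0]],"angular":[[0.05,0.25,0],[0,0,0],[0,0,0],[0,0,0],[0,0,0],[0,0,0],[0,0,0],[0,0,0],[0,0,0]]}'
python3 - <<'E'
from h import *
snap('side','s15'); st()
o=bot.get_obs()['tool_pos']
a=cv2.imread('pics/s15.png')[180:300,300:460]
cv2.imwrite('pics/c22.png',cv2.resize(a,None,fx=4.5,fy=4.5,interpolation=cv2.INTER_CUBIC))
E
```

```text
time: 27.7
tool_pos: [411.5, -17.9, 46.9]
tcp_rot: [-3.137, 0.015, 0.006]
contact_force: [0.1, -0.3, -0.1]
grip_width: 54.9
{'time': 27.75, 'tool_pos': [413.071, -18.866, 47.596], 'tcp_rot': [-3.137, 0.012, 0.006], 'contact_force': [-0.267, 0.384, 0.307], 'grip_width': 55.139, 'joint_positions': [-0.232, 0.345, 1.997, 0.002, 0.812, -0.239]}
```

View pics/c22.png

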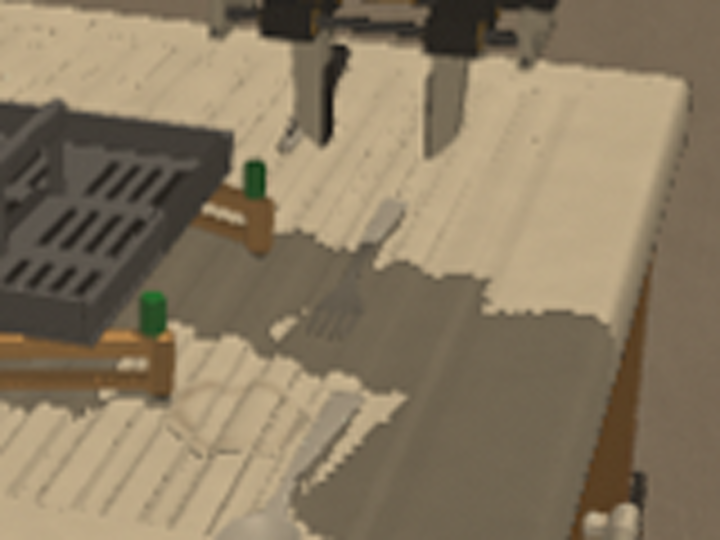

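Run:
```python
from h import *
print(onz('side',374.4,254.8,3),onz('side',389.3,225.6,6))
```

```text
[412.95441859  61.23688062   3.        ] [ 415.57515511 -109.11741658    6.        ]
```

```bash
python3 -m jog '{"xyz":[[0.15,-0.4,-0.6],[0.1,-0.35,-0.7],[0,0,-0.7],[0,0,-0.5],[0,0,0]],"angular":[[-0.04,-0.1,0],[0,0,0],[0,0,0],[0,0,0],[0,0,0]]}'
python3 - <<'E'
from h import *
snap('side','s16'); st()
a=cv2.imread('pics/s16.png')[180:300,300:460]
cv2.imwrite('pics/c23.png',cv2.resize(a,None,fx=4.5,fy=4.5,interpolation=cv2.INTER_CUBIC))
E
```

```text
time: 28.25
tool_pos: [422.9, -34.1, -1.6]
tcp_rot: [3.139, -0.005, 0.009]
contact_force: [0.7, 0.4, -0.1]
grip_width: 55.5
{'time': 28.3, 'tool_pos': [423.29, -34.158, -1.088], 'tcp_rot': [3.139, -0.006, 0.009], 'contact_force': [0.327, -0.455, 0.554], 'grip_width': 55.462, 'joint_positions': [-0.26, 0.445, 2.031, -0.002, 0.66, -0.268]}
```

View pics/c23.png

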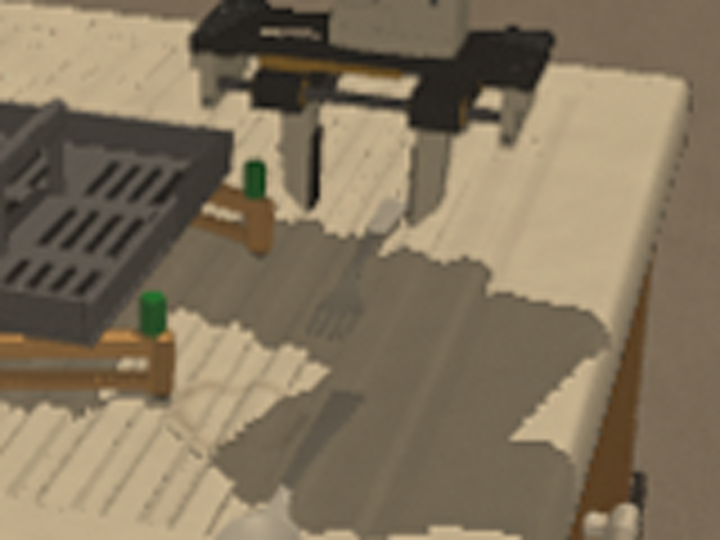

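```bash
python3 -m jog '{"xyz":[[-0.15,0,-0.4],[0,0,-0.4],[0,0,-0.4],[0,0,0]],"angular":[[0.02,0.05,0],[0,0,0],[0,0,0],[0,0,0]]}'
python3 - <<'E'
from h import *
snap('side','s17'); st()
a=cv2.imread('pics/s17.png')[180:300,300:460]
cv2.imwrite('pics/c24.png',cv2.resize(a,None,fx=4.5,fy=4.5,interpolation=cv2.INTER_CUBIC))
E
```

```text
time: 28.7
tool_pos: [421.4, -34.4, -25.6]
tcp_rot: [3.14, -0.003, 0.009]
contact_force: [-0.7, 0.7, -0.5]
grip_width: 54.8
{'time': 28.75, 'tool_pos': [421.62, -34.435, -25.269], 'tcp_rot': [3.14, -0.003, 0.009], 'contact_force': [0.104, 0.3, 0.006], 'grip_width': 54.968, 'joint_positions': [-0.263, 0.494, 2.051, -0.001, 0.593, -0.272]}
```

View pics/c24.png

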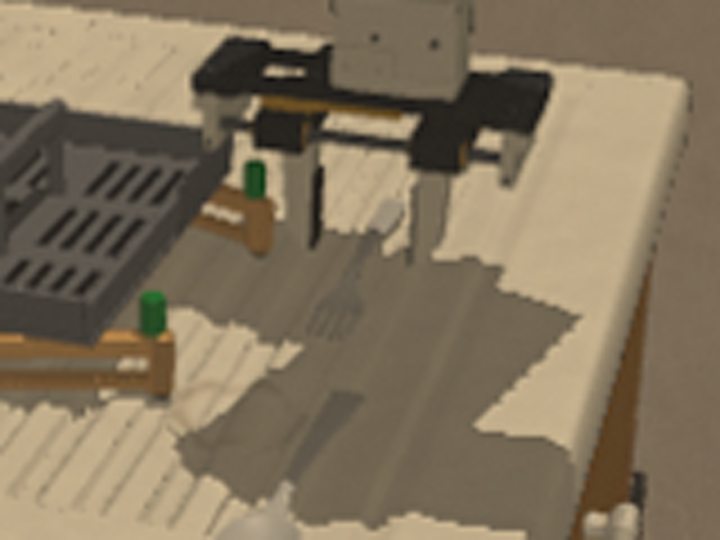

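Run:
```python
from h import *
for y in (-72,-34,3):
  for x in (505,515): 
    for z in (66,76,86): print(x,y,z,((proj('side',(x,y,z))-[300,180])*4.5).round(0))
```

```text
505 -72 66 [244. 117.]
505 -72 76 [244. 102.]
505 -72 86 [244.  86.]
515 -72 66 [228. 115.]
515 -72 76 [228. 100.]
515 -72 86 [228.  84.]
505 -34 66 [225. 141.]
505 -34 76 [225. 125.]
505 -34 86 [225. 109.]
515 -34 66 [208. 139.]
515 -34 76 [208. 123.]
515 -34 86 [208. 107.]
505 3 66 [205. 165.]
505 3 76 [205. 149.]
505 3 86 [205. 132.]
515 3 66 [188. 163.]
515 3 76 [188. 146.]
515 3 86 [188. 130.]
```

```bash
python3 -m jog '{"xyz":[[-0.5,0,0],[0,0,-0.2],[0,0,-0.1]],"angular":[[0,0,0],[0,0,0],[0,0,0]]}'
python3 -m jog '{"xyz":[[0,0,0],[0,0,0],[0,0,0],[0,0,0],[0,0,0],[0,0,0],[0,0,0],[0,0,0],[0,0,0]],"angular":[[0,0,0],[0,0,0],[0,0,0],[0,0,0],[0,0,0],[0,0,0],[0,0,0],[0,0,0],[0,0,0]]}' 1
```

```text
time: 29.05
tool_pos: [410.9, -34.5, -31.2]
tcp_rot: [3.14, -0.004, 0.01]
contact_force: [-0.5, -0.8, 0.4]
grip_width: 55.2
time: 29.95
tool_pos: [411.3, -34.5, -31.1]
tcp_rot: [3.14, -0.005, 0.01]
contact_force: [0.2, -0.2, -0.9]
grip_width: 25.9
```

```bash
python3 -m jog '{"xyz":[[0,0,0],[0,0,0],[0,0,0]],"angular":[[0,0,0],[0,0,0],[0,0,0]]}'
python3 - <<'E'
from h import *
snap('side','s18'); snap('top','t18'); st()
a=cv2.imread('pics/s18.png')[180:300,300:460]; b=cv2.imread('pics/t18.png')[180:300,270:430]
cv2.imwrite('pics/c25.png',cv2.resize(np.vstack([a,b]),None,fx=2.5,fy=2.5,interpolation=cv2.INTER_CUBIC))
E
```

```text
time: 30.25
tool_pos: [411.3, -34.6, -31.1]
tcp_rot: [3.14, -0.005, 0.009]
contact_force: [-0.5, -0.3, -1.0]
grip_width: 26.3
{'time': 30.35, 'tool_pos': [411.33, -34.544, -31.124], 'tcp_rot': [3.14, -0.005, 0.01], 'contact_force': [0.179, 0.514, -0.608], 'grip_width': 26.25, 'joint_positions': [-0.27, 0.495, 2.083, -0.001, 0.558, -0.279]}
```

View pics/c25.png

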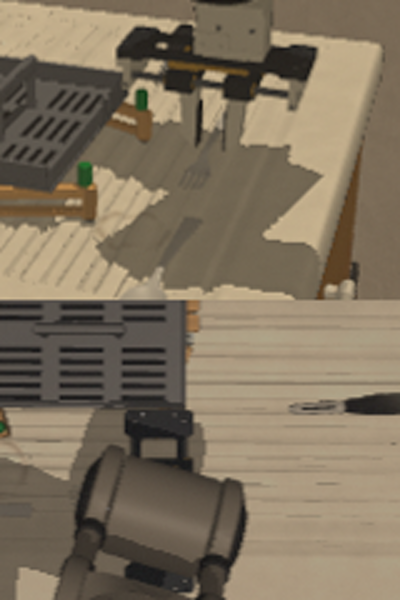

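```bash
python3 -m jog '{"xyz":[[0,0,0.4],[0,0,0.7],[0,0,0.9],[0,0,0.9],[0,0,0.9],[0,0,0.8],[0,0,0]],"angular":[[0,0,0],[0,0,0],[0,0,0],[0,0,0],[0,0,0],[0,0,0],[0,0,0]]}'
python3 - <<'E'
from h import *
snap('side','s19'); st()
a=cv2.imread('pics/s19.png')[160:300,280:460]
cv2.imwrite('pics/c26.png',cv2.resize(a,None,fx=4,fy=4,interpolation=cv2.INTER_CUBIC))
E
```

```text
time: 31.05
tool_pos: [410.4, -34.3, 66.9]
tcp_rot: [3.14, -0.004, 0.01]
contact_force: [0.0, -0.2, -0.3]
grip_width: 26.5
{'time': 31.1, 'tool_pos': [409.834, -34.133, 65.935], 'tcp_rot': [3.14, -0.003, 0.01], 'contact_force': [0.907, -0.034, -0.434], 'grip_width': 26.185, 'joint_positions': [-0.27, 0.301, 1.996, -0.0, 0.842, -0.279]}
```

View pics/c26.png

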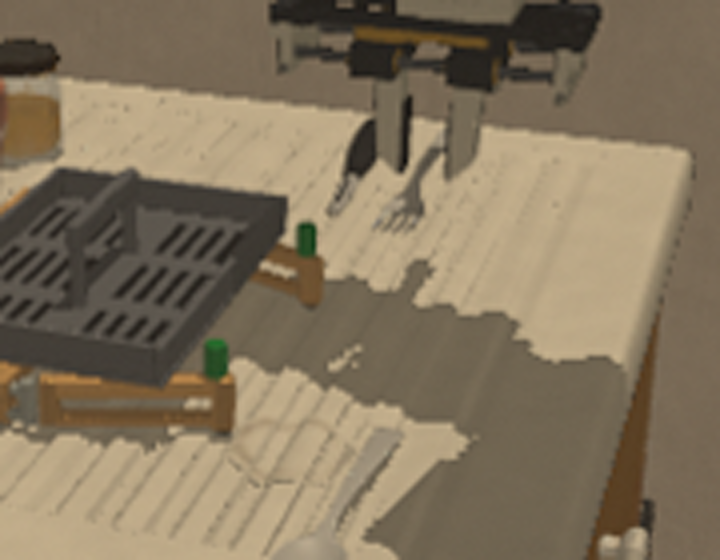

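```bash
python3 -m jog '{"xyz":[[0.6,0.4,0.1],[0.9,0.6,0.1],[0.9,0.6,0.1],[0.9,0.6,0.1],[0.9,0.6,0.1],[0.9,0.6,0.1],[0.9,0.6,0],[0,0,0]],"angular":[[0,0,0],[0,0,0],[0,0,0],[0,0,0],[0,0,0],[0,0,0],[0,0,0],[0,0,0]]}'
```

```text
time: 31.9
tool_pos: [528.5, 49.6, 70.8]
tcp_rot: [-3.141, 0.01, 0.008]
contact_force: [-0.5, -0.3, -0.3]
grip_width: 26.4
```

```bash
python3 -m jog '{"xyz":[[0.25,0.05,-0.6],[0,0,-0.6],[0,0,-0.5],[0,0,0]],"angular":[[0,-0.05,0],[0,0,0],[0,0,0],[0,0,0]]}'
python3 - <<'E'
from h import *
snap('side','s20'); st()
a=cv2.imread('pics/s20.png')[160:300,240:420]
cv2.imwrite('pics/c27.png',cv2.resize(a,None,fx=4,fy=4,interpolation=cv2.INTER_CUBIC))
E
```

```text
time: 32.3
tool_pos: [529.1, 49.8, 31.8]
tcp_rot: [-3.141, 0.012, 0.008]
contact_force: [-0.5, 0.2, 0.2]
grip_width: 26.1
{'time': 32.35, 'tool_pos': [529.48, 49.761, 32.474], 'tcp_rot': [-3.142, 0.012, 0.008], 'contact_force': [-0.123, 0.602, -0.413], 'grip_width': 26.245, 'joint_positions': [-0.05, 0.54, 1.695, -0.001, 0.917, -0.058]}
```

View pics/c27.png

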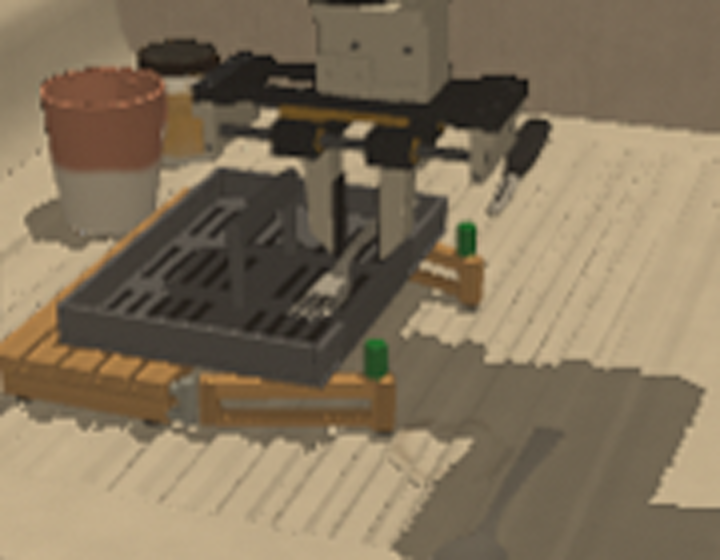

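```bash
python3 -m jog '{"xyz":[[0.1,0,0],[0,0,-0.05],[0,0,0],[0,0,0],[0,0,0]],"angular":[[0,0,0],[0,0,0],[0,0,0],[0,0,0],[0,0,0]]}' 0.1
python3 -m jog '{"xyz":[[0,0,0.8],[0,0,1],[0,0,0.8],[-0.3,0.5,0],[-0.8,1,0],[-0.8,1,0],[-0.8,1,0],[-0.8,1,0],[-0.8,1,0],[-0.8,1,0]],"angular":[[0,0,0],[0,0,0],[0,0,0],[0,0,0],[0,0,0],[0,0,0],[0,0,0],[0,0,0],[0,0,0],[0,0,0]]}'
python3 - <<'E'
from h import *
snap('side','s21'); snap('top','t21'); st()
a=cv2.imread('pics/s21.png')[160:300,240:420];b=cv2.imread('pics/t21.png')[140:280,220:400]
cv2.imwrite('pics/c28.png',cv2.resize(np.hstack([a,b]),None,fx=2.2,fy=2.2,interpolation=cv2.INTER_CUBIC))
E
```

```text
time: 32.85
tool_pos: [532.5, 49.2, 33.2]
tcp_rot: [3.141, 0.009, 0.008]
contact_force: [-0.4, -0.6, 0.3]
grip_width: 41.7
time: 33.85
tool_pos: [423.2, 184.1, 83.3]
tcp_rot: [-3.142, 0.011, 0.003]
contact_force: [0.5, -0.0, 0.1]
grip_width: 41.5
{'time': 33.95, 'tool_pos': [421.74, 185.087, 83.209], 'tcp_rot': [-3.141, 0.013, 0.006], 'contact_force': [0.231, -0.454, -0.27], 'grip_width': 41.21, 'joint_positions': [0.244, 0.359, 1.837, 0.004, 0.958, 0.236]}
```

View pics/c28.png

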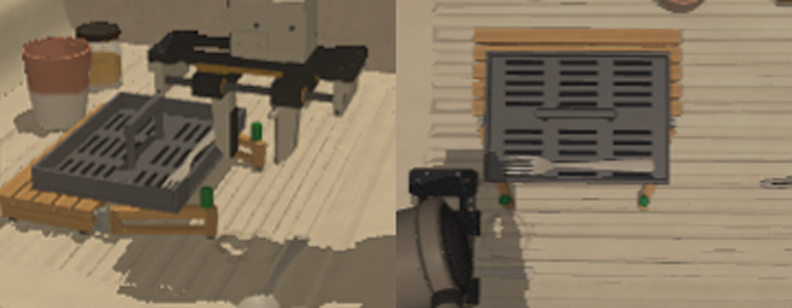

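Run:
```python
from h import *
a=cv2.imread('pics/s21.png')[230:350,280:440];b=cv2.imread('pics/t21.png')[220:290,200:340]
cv2.imwrite('pics/c29.png',np.vstack([cv2.resize(a,(640,480)),]))
p=[proj('side',(395,301,8)),proj('side',(390,109,6)),proj('side',(392,205,6))]
print([((q-[280,230])*4).round(0) for q in p])
```

```text
[array([289., 319.]), array([396., 138.]), array([348., 223.])]
```

View pics/c29.png

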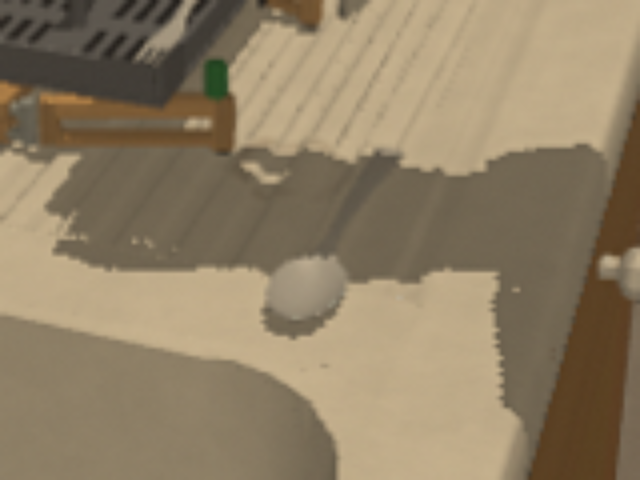

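```bash
python3 -m jog '{"xyz":[[-0.5,0.35,-0.6],[-0.5,0.35,-0.8],[-0.5,0.3,-0.8],[0,0,-0.8],[0,0,-0.8],[0,0,0]],"angular":[[0,-0.12,-0.15],[0,0,-0.15],[0,0,0],[0,0,0],[0,0,0],[0,0,0]]}' -0.3
python3 - <<'E'
from h import *
snap('side','s22'); st()
a=cv2.imread('pics/s22.png')[210:330,280:440]
cv2.imwrite('pics/c30.png',np.vstack([cv2.resize(a,(640,480)),]))
E
```

```text
time: 34.55
tool_pos: [388.8, 206.3, 3.1]
tcp_rot: [3.141, -0.001, -0.024]
contact_force: [-0.1, -0.7, 0.1]
grip_width: 59.8
{'time': 34.6, 'tool_pos': [389.492, 206.528, 3.962], 'tcp_rot': [-3.141, -0.002, -0.024], 'contact_force': [-0.316, -0.153, -0.322], 'grip_width': 59.87, 'joint_positions': [0.314, 0.457, 1.981, -0.001, 0.701, 0.338]}
```

View pics/c30.png

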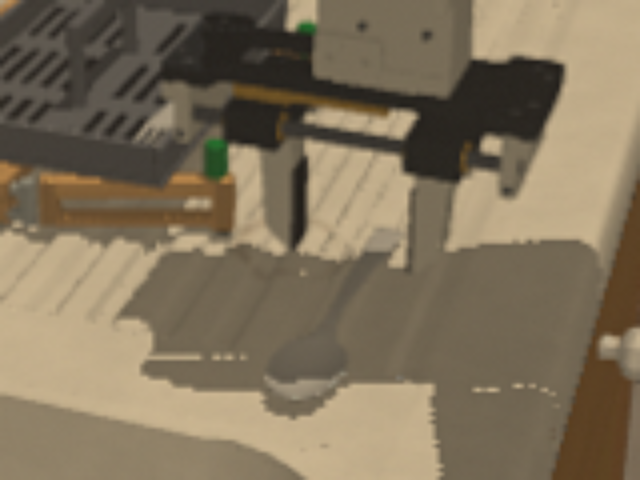

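```bash
python3 -m jog '{"xyz":[[0,0,-0.7],[0,0,-0.6],[0,0,-0.4],[0,0,0]],"angular":[[0,0,0],[0,0,0],[0,0,0],[0,0,0]]}'
python3 -m jog '{"xyz":[[0,0,0],[0,0,0],[0,0,0],[0,0,0],[0,0,0],[0,0,0],[0,0,0],[0,0,0],[0,0,0]],"angular":[[0,0,0],[0,0,0],[0,0,0],[0,0,0],[0,0,0],[0,0,0],[0,0,0],[0,0,0],[0,0,0]]}' 1
```

```text
time: 35.0
tool_pos: [392.1, 206.9, -28.7]
tcp_rot: [-3.14, -0.007, -0.025]
contact_force: [-0.3, -0.5, 1.4]
grip_width: 59.9
time: 35.9
tool_pos: [393.6, 207.3, -26.5]
tcp_rot: [-3.138, -0.011, -0.025]
contact_force: [-0.7, 0.6, 0.2]
grip_width: 37.1
```

```bash
python3 -m jog '{"xyz":[[0,0,0],[0,0,0],[0,0,-0.25],[0,0,-0.1]],"angular":[[-0.03,0.1,0],[0,0,0],[0,0,0],[0,0,0]]}' -0.2
python3 -m jog '{"xyz":[[0,0,0],[0,0,0],[0,0,0],[0,0,0],[0,0,0],[0,0,0]],"angular":[[0,0,0],[0,0,0],[0,0,0],[0,0,0],[0,0,0],[0,0,0]]}' 1
```

```text
time: 36.3
tool_pos: [394.0, 207.5, -33.7]
tcp_rot: [3.141, -0.0, -0.025]
contact_force: [0.5, -0.5, 0.7]
grip_width: 54.7
time: 36.9
tool_pos: [393.6, 207.3, -34.3]
tcp_rot: [3.141, 0.001, -0.025]
contact_force: [-0.5, -1.3, -0.7]
grip_width: 37.6
```

```bash
python3 -m jog '{"xyz":[[0,0,0.5],[0,0,0.8],[0,0,1],[0,0,1],[0,0,1],[0,0,1],[0,0,0.3],[0,0,0]],"angular":[[0,0,0],[0,0,0],[0,0,0],[0,0,0],[0,0,0],[0,0,0],[0,0,0],[0,0,0]]}'
python3 - <<'E'
from h import *
snap('side','s23'); st()
a=cv2.imread('pics/s23.png')[130:330,260:440]
cv2.imwrite('pics/c31.png',cv2.resize(a,None,fx=3,fy=3))
E
```

```text
time: 37.7
tool_pos: [392.5, 207.0, 85.8]
tcp_rot: [3.141, -0.0, -0.025]
contact_force: [-0.2, -0.5, -0.3]
grip_width: 37.4
{'time': 37.75, 'tool_pos': [392.412, 206.957, 85.338], 'tcp_rot': [3.141, 0.0, -0.025], 'contact_force': [-0.631, 0.914, 0.644], 'grip_width': 37.223, 'joint_positions': [0.312, 0.323, 1.888, -0.0, 0.931, 0.337]}
```

View pics/c31.png

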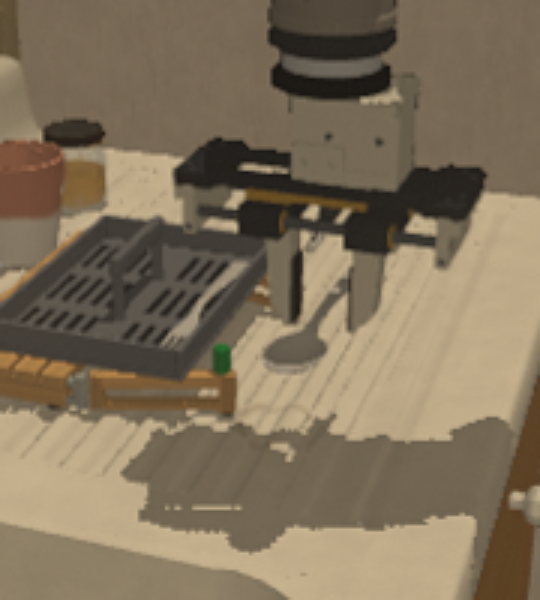

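```bash
python3 -m jog '{"xyz":[[0.5,-0.3,0],[0.85,-0.52,0.05],[0.85,-0.52,0.05],[0.85,-0.52,0.1],[0.85,-0.52,0.1],[0.85,-0.52,0.1],[0.85,-0.52,0.1],[0.85,-0.52,0.1],[0.85,-0.52,0.1],[0.85,-0.52,0.1]],"angular":[[0,0,0.1],[0,0,0.1],[0,0,0],[0,0,0],[0,0,0],[0,0,0],[0,0,0],[0,0,0],[0,0,0],[0,0,0]]}'
```

```text
time: 38.75
tool_pos: [551.1, 102.9, 88.9]
tcp_rot: [3.138, 0.025, 0.0]
contact_force: [1.1, 0.2, -1.4]
grip_width: 37.1
```

```bash
python3 -m jog '{"xyz":[[0.85,-0.5,0.1],[0.85,-0.5,0.1],[0.85,-0.5,0.1],[0.85,-0.5,0.1],[0.85,-0.3,0.1],[0,0,0]],"angular":[[0,-0.1,0],[0,-0.1,0],[0,0,0],[0,0,0],[0,0,0],[0,0,0]]}'
```

```text
time: 39.35
tool_pos: [636.3, 52.8, 88.5]
tcp_rot: [3.138, 0.019, -0.002]
contact_force: [0.3, -0.5, -1.0]
grip_width: 37.5
```

```bash
python3 -m jog '{"xyz":[[0.25,0,0],[0,0,-0.5],[0,0,-0.6],[0,0,-0.6],[0,0,-0.5],[0,0,0]],"angular":[[0,-0.15,0],[0,0,0],[0,0,0],[0,0,0],[0,0,0],[0,0,0]]}'
python3 - <<'E'
from h import *
snap('side','s24'); st()
a=cv2.imread('pics/s24.png')[130:290,220:400]
cv2.imwrite('pics/c32.png',cv2.resize(a,None,fx=4,fy=4,interpolation=cv2.INTER_CUBIC))
E
```

```text
time: 39.95
tool_pos: [636.2, 54.7, 36.3]
tcp_rot: [3.138, 0.011, -0.001]
contact_force: [-0.5, 0.3, -1.0]
grip_width: 37.4
{'time': 40.0, 'tool_pos': [636.635, 54.693, 36.987], 'tcp_rot': [3.138, 0.01, -0.001], 'contact_force': [-0.911, -0.171, 0.075], 'grip_width': 37.48, 'joint_positions': [-0.032, 0.698, 1.364, -0.004, 1.09, -0.03]}
```

View pics/c32.png

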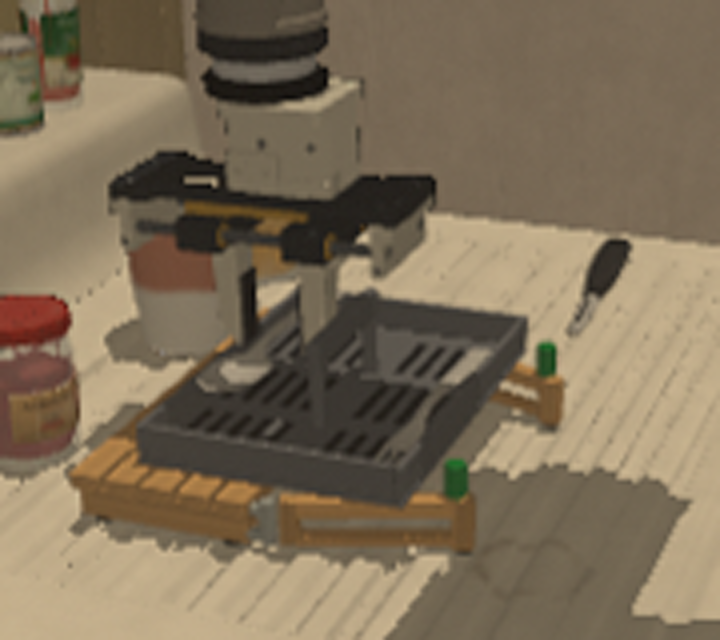

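```bash
python3 -m jog '{"xyz":[[0.3,0,0],[0,0,-0.2],[0,0,0]],"angular":[[0,-0.08,0],[0,0,0],[0,0,0]]}'
python3 -m jog '{"xyz":[[0,0,0],[0,0,0],[0,0,0],[0,0,0]],"angular":[[0,0,0],[0,0,0],[0,0,0],[0,0,0]]}' -0.04
python3 -m jog '{"xyz":[[0,0,0.6],[0,0,1],[0,0,1],[0,0,0.5],[-0.5,-0.5,0],[-0.5,-1,0],[-0.5,-1,0],[-0.5,-1,0],[-0.5,-1,0],[-0.5,-1,0]],"angular":[[0,0,0],[0,0,0],[0,0,0],[0,0,0],[0,0,0],[0,0,0],[0,0,0],[0,0,0],[0,0,0],[0,0,0]]}'
```

```text
time: 40.3
tool_pos: [644.2, 54.8, 33.9]
tcp_rot: [3.138, -0.001, -0.001]
contact_force: [-0.3, 0.2, -0.7]
grip_width: 37.4
time: 40.7
tool_pos: [645.0, 54.6, 35.1]
tcp_rot: [3.138, -0.004, -0.001]
contact_force: [0.8, -0.8, 0.3]
grip_width: 47.2
time: 41.7
tool_pos: [584.6, -55.9, 105.6]
tcp_rot: [3.138, -0.01, 0.004]
contact_force: [0.0, -0.4, -0.4]
grip_width: 48.2
```

Next, toward the peeler at about (513,−272), stopping to look on the way.

```bash
python3 -m jog '{"xyz":[[-0.5,-1,0],[-0.5,-1,0],[-0.5,-1,0],[-0.5,-1,0],[-0.5,-1,0],[0,0,0]],"angular":[[0,0,0],[0,0,0],[0,0,0],[0,0,0],[0,0,0],[0,0,0]]}' -0.3
python3 - <<'E'
from h import *
snap('side','s25'); snap('top','t25'); st()
a=cv2.imread('pics/s25.png')[150:280,220:440];b=cv2.imread('pics/t25.png')[135:265,235:455]
cv2.imwrite('pics/c33.png',cv2.resize(np.vstack([a,b]),None,fx=2.3,fy=2.3,interpolation=cv2.INTER_CUBIC))
im=b.astype(int); 
rgb=cv2.imread('pics/t25.png')[:,:,::-1].astype(int); m=(rgb.max(2)<75); m[:205]=0; m[235:]=0; m[:,:380]=0; m[:,450:]=0
ys,xs=np.where(m); print(xs.min(),xs.max(),ys.min(),ys.max(),onz('top',xs.mean(),ys.mean(),10))
E
```

```text
time: 42.3
tool_pos: [531.7, -162.1, 108.6]
tcp_rot: [3.136, -0.013, 0.002]
contact_force: [0.0, 0.2, -0.6]
grip_width: 59.9
{'time': 42.4, 'tool_pos': [532.658, -160.13, 108.598], 'tcp_rot': [3.137, -0.013, 0.003], 'contact_force': [0.444, 0.271, -0.828], 'grip_width': 59.784, 'joint_positions': [-0.431, 0.467, 1.571, 0.002, 1.089, -0.435]}
380 447 205 234 [ 500.71277233 -251.35479223   10.        ]
```

View pics/c33.png

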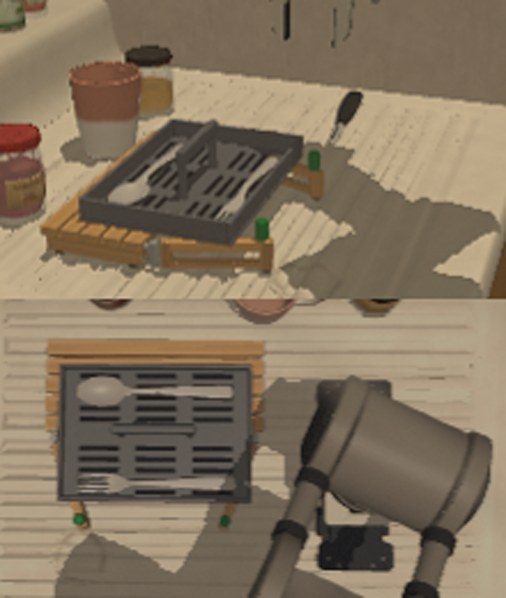

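Run:
```python
from h import *
for n in ['s0','s14','s25']:
    a=cv2.imread('pics/%s.png'%n).astype(int); m=(a.max(2)<70); m[:185]=0;m[220:]=0;m[:,:355]=0;m[:,385:]=0
    ys,xs=np.where(m); print(n,len(xs),xs.min(),xs.max(),ys.min(),ys.max(),onz('side',xs.mean(),ys.mean(),9).round(1))
```

```text
s0 126 355 376 185 209 [ 531.6 -310.6    9. ]
s14 92 355 376 190 216 [ 517.6 -297.9    9. ]
s25 92 355 376 190 216 [ 517.6 -297.9    9. ]
```

```bash
python3 -m jog '{"xyz":[[-0.1,-0.8,0],[-0.1,-1,-0.3],[-0.1,-1,-0.5],[-0.1,-1,-0.7],[-0.1,-1,-0.7],[-0.1,-0.9,-0.7],[0,0,-0.8],[0,0,0]],"angular":[[0,0.1,0.1],[0,0,0.1],[0,0,0.1],[0,0,0.1],[0,0,0],[0,0,0],[0,0,0],[0,0,0]]}'
python3 - <<'E'
from h import *
snap('side','s26'); st()
a=cv2.imread('pics/s26.png')[130:250,300:460]
cv2.imwrite('pics/c34.png',cv2.resize(a,None,fx=4.5,fy=4.5,interpolation=cv2.INTER_CUBIC))
E
```

```text
time: 43.2
tool_pos: [525.7, -270.8, 33.2]
tcp_rot: [3.138, -0.007, 0.057]
contact_force: [-0.9, 1.1, 0.4]
grip_width: 59.7
{'time': 43.25, 'tool_pos': [526.47, -271.277, 34.508], 'tcp_rot': [3.136, -0.009, 0.057], 'contact_force': [1.208, -0.553, -0.114], 'grip_width': 59.501, 'joint_positions': [-0.606, 0.616, 1.538, 0.002, 0.977, -0.664]}
```

View pics/c34.png

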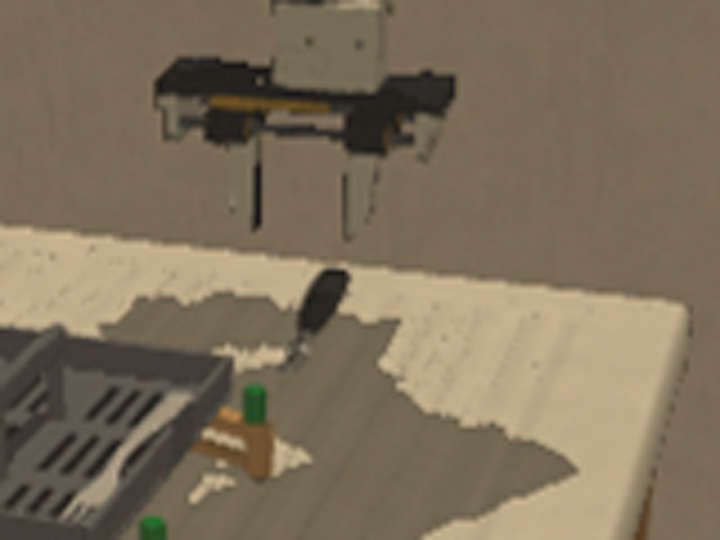

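```bash
python3 -m jog '{"xyz":[[-0.3,-0.2,-0.6],[-0.25,-0.1,-0.8],[0,0,-0.7],[0,0,0]],"angular":[[0.03,0.07,0],[0,0,0],[0,0,0],[0,0,0]]}'
python3 -m jog '{"xyz":[[0,0,-0.5],[0,0,-0.4],[0,0,0]],"angular":[[0,0,0],[0,0,0],[0,0,0]]}'
```

```text
time: 43.65
tool_pos: [516.6, -277.3, -7.3]
tcp_rot: [3.138, -0.004, 0.06]
contact_force: [-0.6, -0.6, -1.1]
grip_width: 59.8
time: 43.95
tool_pos: [517.4, -277.5, -25.2]
tcp_rot: [3.136, -0.006, 0.061]
contact_force: [0.6, 0.7, 0.4]
grip_width: 59.4
```

```bash
python3 -m jog '{"xyz":[[-0.1,0,-0.2],[0,0,-0.15]],"angular":[[0.03,0.06,0],[0,0,0]]}'
python3 -m jog '{"xyz":[[0,0,0],[0,0,0],[0,0,0],[0,0,0],[0,0,0],[0,0,0],[0,0,0],[0,0,0],[0,0,0]],"angular":[[0,0,0],[0,0,0],[0,0,0],[0,0,0],[0,0,0],[0,0,0],[0,0,0],[0,0,0],[0,0,0]]}' 1
python3 -m jog '{"xyz":[[0,0,0.4],[0,0,0.7],[0,0,1],[0,0,1],[0,0,1],[0,0,1],[0,0,0.5],[0,0,0]],"angular":[[0,0,0],[0,0,0],[0,0,0],[0,0,0],[0,0,0],[0,0,0],[0,0,0],[0,0,0]]}'
python3 - <<'E'
from h import *
snap('side','s27'); st()
a=cv2.imread('pics/s27.png')[100:250,280:460]
cv2.imwrite('pics/c35.png',cv2.resize(a,None,fx=4,fy=4,interpolation=cv2.INTER_CUBIC))
E
```

```text
time: 44.15
tool_pos: [515.9, -277.8, -31.9]
tcp_rot: [3.139, -0.0, 0.061]
contact_force: [0.7, -0.3, -0.2]
grip_width: 60.1
time: 45.05
tool_pos: [516.1, -278.0, -31.6]
tcp_rot: [3.139, -0.001, 0.061]
contact_force: [-0.2, -0.5, -0.2]
grip_width: 24.8
time: 45.85
tool_pos: [516.2, -278.0, 91.4]
tcp_rot: [3.136, -0.004, 0.061]
contact_force: [-0.8, 0.3, -0.9]
grip_width: 24.5
{'time': 45.9, 'tool_pos': [515.949, -277.836, 90.696], 'tcp_rot': [3.137, -0.003, 0.061], 'contact_force': [-0.047, 0.501, -0.303], 'grip_width': 24.919, 'joint_positions': [-0.624, 0.542, 1.496, -0.002, 1.099, -0.684]}
```

View pics/c35.png

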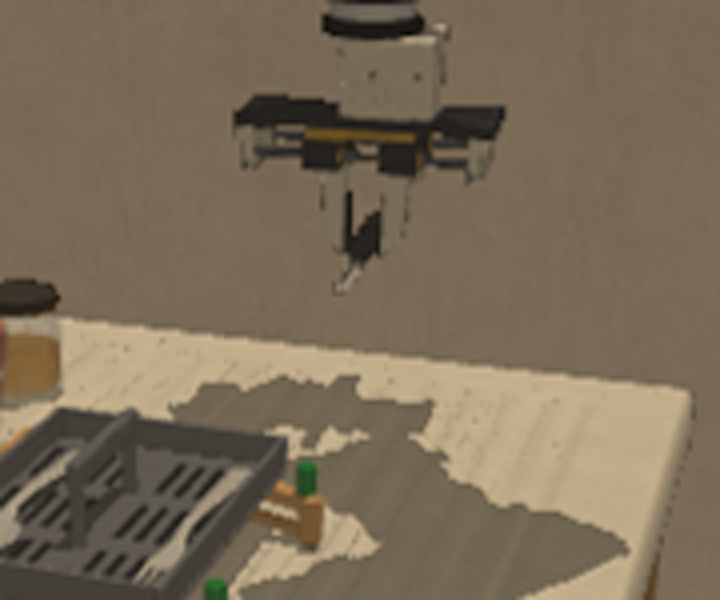

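```bash
python3 -m jog '{"xyz":[[0.1,0.5,0],[0.1,0.9,0],[0.1,0.9,0],[0.1,0.9,0],[0.1,0.9,0],[0.1,0.9,0],[0.1,0.9,0],[0.1,0.9,0],[0.1,0.9,0],[0.1,0.9,0]],"angular":[[0,0,-0.1],[0,0,-0.1],[0,0,-0.1],[0,0,-0.1],[0,0,-0.1],[0,0,-0.1],[0,0,0],[0,0,0],[0,0,0],[0,0,0]]}'
python3 -m jog '{"xyz":[[0.1,0.9,0],[0.1,0.9,0],[0.1,0.9,0],[0.1,0.9,0],[0.1,0.9,0],[0.1,0.9,0],[0.1,0.7,0],[0,0,0]],"angular":[[0,0,0],[0,0,0],[0,0,0],[0,0,0],[0,0,0],[0,0,0],[0,0,0],[0,0,0]]}'
```

```text
time: 46.9
tool_pos: [529.0, -92.0, 78.9]
tcp_rot: [-3.135, 0.017, -0.012]
contact_force: [0.2, 0.3, -0.4]
grip_width: 24.6
time: 47.7
tool_pos: [535.3, 43.8, 69.5]
tcp_rot: [-3.131, 0.036, -0.011]
contact_force: [0.1, -0.5, -1.3]
grip_width: 24.9
```

```bash
python3 -m jog '{"xyz":[[0.3,0.1,0.2],[0.25,0.05,0.2],[0,0,0]],"angular":[[-0.05,-0.2,0.05],[-0.05,-0.15,0.05],[0,0,0]]}'
python3 -m jog '{"xyz":[[0,0,-0.6],[0,0,-0.6],[0,0,-0.4],[0,0,0]],"angular":[[0,0,0],[0,0,0],[0,0,0],[0,0,0]]}'
python3 - <<'E'
from h import *
snap('side','s28'); st()
a=cv2.imread('pics/s28.png')[140:290,240:420]
cv2.imwrite('pics/c36.png',cv2.resize(a,None,fx=4,fy=4,interpolation=cv2.INTER_CUBIC))
E
```

```text
time: 48.0
tool_pos: [546.7, 46.2, 77.3]
tcp_rot: [3.141, -0.002, -0.0]
contact_force: [-0.1, 0.2, -0.9]
grip_width: 24.4
time: 48.4
tool_pos: [546.2, 44.6, 42.3]
tcp_rot: [3.14, -0.001, -0.003]
contact_force: [0.4, -0.2, -0.7]
grip_width: 24.3
{'time': 48.45, 'tool_pos': [546.438, 44.58, 42.733], 'tcp_rot': [3.14, -0.002, -0.003], 'contact_force': [0.569, -0.365, -0.536], 'grip_width': 24.482, 'joint_positions': [-0.058, 0.543, 1.653, -0.001, 0.944, -0.054]}
```

View pics/c36.png

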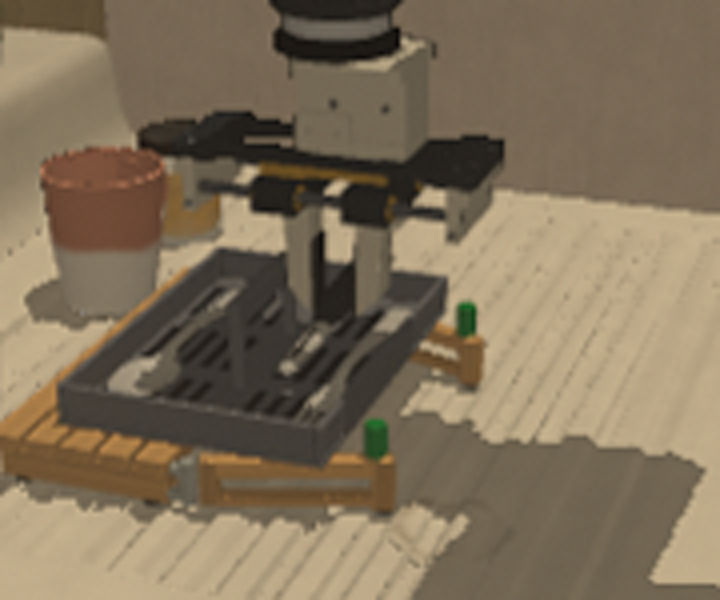

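Well placed. I'll go down about 10 mm, release, retreat and look.

```bash
python3 -m jog '{"xyz":[[0,0.1,-0.3],[0,0.05,-0.2],[0,0,0]],"angular":[[0,0,0],[0,0,0],[0,0,0]]}'
python3 -m jog '{"xyz":[[0,0,0],[0,0,0],[0,0,0],[0,0,0]],"angular":[[0,0,0],[0,0,0],[0,0,0],[0,0,0]]}' 0.26
python3 -m jog '{"xyz":[[0,0,0.6],[0,0,1],[0,0,1],[0,0,1],[-0.2,-1,0],[-0.2,-1,0],[-0.2,-1,0],[-0.2,-1,0],[-0.2,-1,0],[-0.2,-1,0]],"angular":[[0,0,0],[0,0,0],[0,0,0],[0,0,0],[0,0,0],[0,0,0],[0,0,0],[0,0,0],[0,0,0],[0,0,0]]}'
python3 -m jog '{"xyz":[[-0.2,-1,0],[-0.2,-1,0],[-0.2,-1,0],[-0.2,-1,0],[-0.2,-1,0],[0,-1,0],[0,-1,0],[0,-1,0],[0,0,0]],"angular":[[0,0,0],[0,0,0],[0,0,0],[0,0,0],[0,0,0],[0,0,0],[0,0,0],[0,0,0],[0,0,0]]}'
python3 - <<'E'
from h import *
snap('side','s29'); snap('top','t29'); st()
a=cv2.imread('pics/s29.png')[150:330,220:480];b=cv2.imread('pics/t29.png')[120:300,205:465]
cv2.imwrite('pics/c37.png',cv2.resize(a,None,fx=3,fy=3,interpolation=cv2.INTER_CUBIC))
cv2.imwrite('pics/c38.png',cv2.resize(b,None,fx=3,fy=3,interpolation=cv2.INTER_CUBIC))
E
```

```text
time: 48.75
tool_pos: [546.7, 47.7, 32.0]
tcp_rot: [3.14, -0.002, -0.003]
contact_force: [0.7, -0.0, -1.0]
grip_width: 24.6
time: 49.15
tool_pos: [547.7, 47.8, 32.9]
tcp_rot: [3.14, -0.005, -0.003]
contact_force: [-0.5, -1.4, -0.7]
grip_width: 33.8
time: 50.15
tool_pos: [524.7, -74.1, 118.2]
tcp_rot: [3.139, -0.015, 0.002]
contact_force: [-0.9, -0.3, 0.6]
grip_width: 33.8
time: 51.05
tool_pos: [504.3, -243.8, 128.7]
tcp_rot: [3.133, -0.024, -0.0]
contact_force: [-0.2, -0.2, -0.0]
grip_width: 33.4
{'time': 51.15, 'tool_pos': [504.163, -241.514, 128.438], 'tcp_rot': [3.135, -0.023, 0.001], 'contact_force': [-0.557, 0.483, -0.149], 'grip_width': 34.008, 'joint_positions': [-0.589, 0.445, 1.548, 0.008, 1.126, -0.593]}
```

View pics/c37.png

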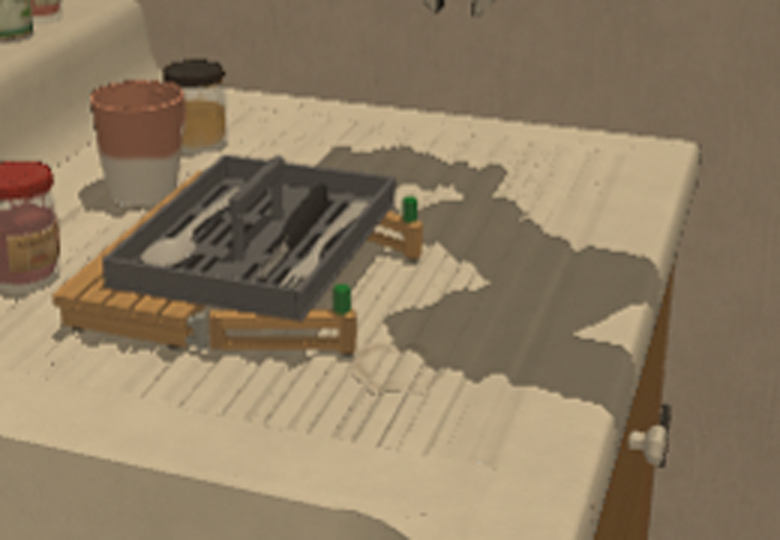

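View pics/c38.png

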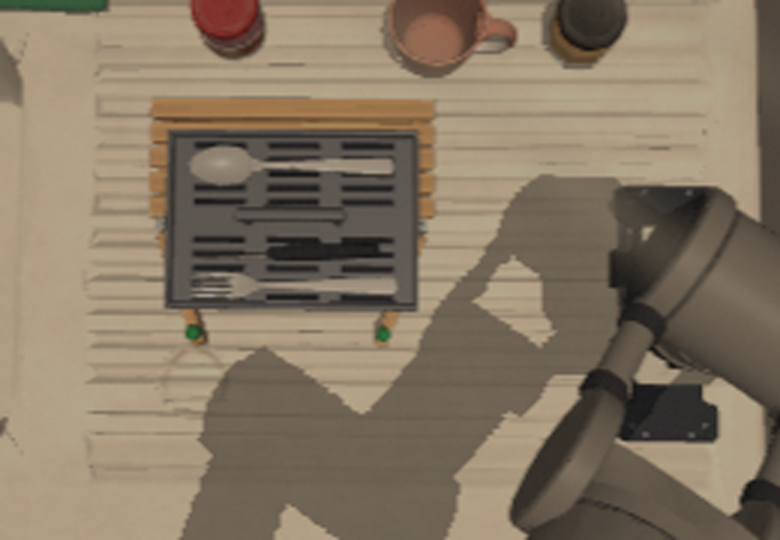

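Run:
```python
from h import *
g=lambda x,y:(205+x/3,120+y/3)
C=[onz('top',*g(*p),62) for p in [(167,130),(419,130),(166,309),(418,309)]]
print(np.mean(C,0).round(1))
for p in [(193,333),(383,333)]: print(onz('top',*g(*p),57).round(1))
for n,a,b in [('spoon',(190,165),(394,166)),('peeler',(195,256),(380,250)),('fork',(192,285),(397,287))]:
    A,B=onz('top',*g(*a),47),onz('top',*g(*b),47); print(n,((A+B)/2-np.mean(C,0)).round(0)[:2])
bot.close_job()
```

```text
[590.5  50.9  62. ]
[484.5 142.   57. ]
[485.7 -33.8  57. ]
spoon [52.  2.]
peeler [-31.   5.]
fork [-61.  -2.]
the job is handed in; nothing more can be done
```

I pushed both prop legs out to their stops, set the empty tray on the stand and legs, and laid all three utensils present in it: fork, spoon and peeler. No second spoon or opener showed in any picture. I then handed the job in at about 51 s. It reports no verdict.

- **Legs:** the pegs measure (484.5, 142) and (486, −34) mm, where about (485, ±89 mm from the stand's middle) is expected at the stops. Pushing each leg further met over 30 N, so both are at their stops.
- **Tray:** its centre measures (590.5, 51) mm, about 4 mm right of the seat (590, 55). It looks square and level, with its front edge clear of the pegs.
- **Utensils:** all three lie flat in the bays. Their centres are at most 61 mm (x) and 5 mm (y) from the tray's centre; the limits are 80 and 50 mm.
- **Bystanders:** the jars and mug stand in the same places in the last top view. I judged that by eye and did not measure it.

**Disagreement:** the reported tool height was about 35 mm lower than the real fingertips. I found this in the side view and confirmed it by touching the stand's top, which pressed with up to 64 N. I allowed for it in every later move; x and y agreed with the cameras. I also had to grip the spoon a second time, because the first hold was too shallow.

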